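# Clear the vinyl offcuts from the inking slab

### The arm

A 6-joint arm with a two-finger parallel gripper is mounted at the origin on the work surface. World frame = base frame: x ahead of the robot, y to its left, z up, the work surface at z = 0. Lengths are in m, angles in degrees, forces in N, time in s.
With the tool pointing down it reaches from about 0.375 to 0.9 m from the base axis. Payload 3.1 kg.
Tool frame: the origin (TCP) lies between the finger pads; the fingertips stand 11 mm ahead of it and the grasp point (between the pads) lies 8 mm behind it; z points along the fingers, y is the direction in which the jaws open and shut (so a half turn about z gives the same grasp; the last joint's range is limited). The gripper opens to 87 mm and grips with 3 to 60 N. Pads are 19 mm wide; open, the fingers measure 117 mm over their backs; the gripper's body (75 mm by 190 mm) begins 51 mm behind the grasp point.
Start: joints at [-10.227, 30.224, 82.088, -0, 67.689, -10.227], TCP at [0.625, 0, 0.234] pointing down, gripper open.
Joint ranges: [-176.69, 176.69], [-43.24, 126.21], [12.49, 139.97], [-82, 262], [0, 151.66], [-163.58, 163.58]. Speed limits (degrees/s): [159.86, 159.86, 180, 180, 180, 180].

### API

Orientations are given as a 3x3 rotation matrix whose columns are the frame's x, y, z axes.
In Python, from rig import bot, vision gives the robot as it stands. The module is installed in compiled form; this text tells all that it offers.
- The arm moves only by the tool jog_arm, never from a script. Its argument "rows" is a list of rows, each an object with "dp": the shift along the tool's x, y, z in mm, a list of three; "turn": the turn, a rotation vector about the tool's x, y, z in degrees, a list of three; "grip": the opening, from 0 (shut) to 1 (fully open). A call has 1 to 10 rows; each row is the pose to reach, as a shift and turn from the pose commanded when the call began, along the tool's axes at that moment; what a row does not reach only later rows make up. A row lasts 1/10 s, in which the tool goes at most 50 mm and 8.59 degrees, less where a joint would pass 70% of its speed; a pose out of reach is approached as far as the arm can. A call with a gripper value outside its range is refused whole. The fingers move at their own pace and stop on an object; the grip force is fixed at half the most. Time passes only in rows, so rows that repeat a pose let the fingers close. It gives the time, the measured TCP pose, the force and the opening at its end, in the units of the state.
- bot.read_state(): the state, without advancing time (a new reading comes with each control period).
- vision.capture(name): name is "scene" or "side" or "wrist"; returns (picture, depth): 384x512x3 uint8, red, green, blue; 384x512 float32, m along the optical axis (not along the pixel's ray), 0 where there is no reading.
- vision.camera_info(name): a dict with "vertical_fov" (degrees; the focal length in pixels is half the picture's height over the tangent of half this angle, whatever the lens; pixels are square), "cx", "cy" (the principal point, pixels), "position" and "rotation" of the camera in the world. Camera axes: x right, y down, z forward; pixel columns grow to the right and rows downward; lengths in m; the calibration is good to about 2 mm. The wrist camera is an equidistant fisheye: a pixel r from the principal point sees the ray r / f radians off the axis. A picture is of the moment at which its call begins: read the wrist's pose just before it. camera_info takes no time and is no camera call; for the wrist camera it gives the pose at the moment of the call.
- bot.hand_in(): hands the job in, once; it reports no verdict.
The state is a dict: "time_s": time; "joint_positions": joint angles; "qvel": joint speeds; "tau": joint torques, N m; "position": TCP position; "tcp_rot": TCP orientation; "force": force on the tool from outside, world axes, zero at the start; "moment": the same for the moment, N m; "opening": opening from 0.0 (shut) to 1.0 (fully open).
Only numpy, scipy, OpenCV 4.12 (cv2) and the standard library are available. Lean on these libraries where they do the work, as an engineer would, in place of code of your own. Each camera call takes 0.05 s, during which the arm holds its last target.

### The job

Use the squeegee to sweep the four loose vinyl offcuts off the glass inking slab into the waste tray at its end, working round the carved printing block and the other things without shifting them and never touching the offcuts with the gripper itself. Then stand the squeegee upright on its blade in the tool tray again and let go.

Things in the scene. Friction and masses are not known exactly. Their poses are not given: they have to be found in the camera images.
- slab_top (a point): Centre of the upper face of the inking slab: a fixed pale green glass plate, 240 mm along its x, 340 mm along its y, 12 mm thick, on a plywood base; its upper face is level, 50 mm above the bench, and has no rim. Its edges overhang the base by 15 mm in x and 20 mm in y.
- waste_tray: Waste tray: fixed open steel tray, 260 mm along its x, 140 mm along its y, 36 mm high, walls and floor 4 mm thick; origin at the centre of its underside, on the bench. It stands at one end of the slab (+y or -y end; this varies), square with it, its inner wall tucked 10 mm under the glass edge, so that what goes over that edge falls into it.
- tool_tray: Tool tray: fixed shallow grey plastic tray at the other end of the slab, 260 mm along its x, 140 mm along its y, rim 14 mm high, walls 4 mm thick, inner floor 4 mm above the bench; origin at the centre of its underside.
- squeegee_mid (a point): Centre of the squeegee, half-way up (37.5 mm above the blade's lower edge; z up while it stands). A block-like squeegee 120 mm long (its x), 75 mm tall, 0.2 to 0.33 kg: pale wooden handle 34 mm thick (its y) from 15 mm above the lower edge to the top, over a flat-edged black rubber blade 18 mm thick and 120 mm long. It starts upright on its blade in the tool tray.
- block: Carved printing block lying on the slab, carved face up, loose, 0.19 kg: 70 mm (its x) by 90 mm (its y), 23 mm thick, vinyl face of the same colour as the offcuts on a wooden mount; origin at the centre of its underside. The largest piece on the slab.
- offcut_strip: Vinyl offcut lying loose on the slab: strip, 72 x 22 mm, 6 mm thick, 18 g; origin at the middle of its outline, on its underside (within 4 mm); its outline stays within 39 mm of the origin.
- offcut_corner: Vinyl offcut lying loose on the slab: L-shaped corner piece, 60 x 44 mm (arms 20 mm wide), 6 mm thick, 18 g; origin at the middle of its outline, on its underside (within 4 mm); its outline stays within 39 mm of the origin.
- offcut_bow: Vinyl offcut lying loose on the slab: bowed piece, about 75 x 34 mm, 6 mm thick, 18 g; origin at the middle of its outline, on its underside (within 4 mm); its outline stays within 39 mm of the origin.
- offcut_wedge: Vinyl offcut lying loose on the slab: blunt wedge, about 66 x 38 mm, 6 mm thick, 18 g; origin at the middle of its outline, on its underside (within 4 mm); its outline stays within 39 mm of the origin.
- ink_tin: Ink tin, 88 mm across, 61 mm high, on the bench beyond the slab's far long side; origin at the centre of its underside.
- brayer: Ink roller (brayer) lying on the bench beyond the slab's far long side: roller 80 mm long and 40 mm across, handle towards its +x, 160 mm overall, 96 mm wide, 40 mm high; origin midway along it, on the bench.
Not all that is in view belongs to the job. What is shaped like the part that bears squeegee_mid but green is not meant.

How it is judged:
By the outcome, as a careful person would: the job done as asked, in the order asked, and still so for the second after the job is handed in, with the robot touching nothing.
It also fails if it takes over 72 s, if anything falls off the work surface, if the arm or the gripper's body presses on something with over 40 N, if the wrist force passes 120 N, or if a joint passes its speed limit or range.

## Working session

There is one attempt and no reset: what is moved stays moved. The work goes in short steps, Python scripts to look and compute and a tool call to move; the robot and the scene stay as the last step left them, time stands still between calls to the robot, and variables do not carry over. Pictures are saved under pics/ and viewed, and the job is handed in when it is done.

Besides the shell and the picture viewer there is one more tool, called after ">>>" in YAML: its name, and indented under it one key for each argument. jog_arm: Moves the arm, as the interface text tells. Its arguments: {"type":"object","properties":{"rows":{"type":"array"}},"required":["rows"]}

```bash
mkdir -p pics; python3 - <<'E'
from rig import bot, vision
import cv2
s=bot.read_state();print(s['time_s'],s['position'],s['tcp_rot'],s['opening'],s['force'])
for n in ['scene','side','wrist']:
    print(n,vision.camera_info(n))
    p,d=vision.capture(n)
    cv2.imwrite(f'pics/{n}0.png',cv2.cvtColor(p,cv2.COLOR_RGB2BGR))
    import numpy as np; np.save(f'{n}0.npy',d)
E
```

```text
0.0 [6.24307985e-01 1.54511868e-04 2.32555157e-01] [[ 2.98196050e-05  9.99997740e-01 -2.12561656e-03]
 [ 9.99999931e-01 -2.90313360e-05  3.70872376e-04]
 [ 3.70809828e-04 -2.12562747e-03 -9.99997672e-01]] 1.002829494958189 [ 0.31881119 -0.53016983  0.05441224]
scene {'vertical_fov': 43.38948782611209, 'cx': 252.79580260080718, 'cy': 192.99928110977075, 'position': array([1.45083113, 0.17323316, 0.66702169]), 'rotation': array([[-0.25587524,  0.53093008, -0.80786206],
       [ 0.96669629,  0.14494824, -0.21092247],
       [ 0.0051131 , -0.8349271 , -0.55033681]])}
side {'vertical_fov': 53.700503205102684, 'cx': 262.56989892941874, 'cy': 190.31180622543965, 'position': array([ 0.25855695, -0.62291044,  0.67868568]), 'rotation': array([[ 0.8690445 , -0.32926448,  0.36925135],
       [-0.49455301, -0.59835377,  0.63038884],
       [ 0.01337828, -0.73045032, -0.68283479]])}
wrist {'vertical_fov': 65.70646984690485, 'cx': 253.54467586478708, 'cy': 189.11099100452006, 'position': array([0.62423325, 0.06551093, 0.38348931]), 'rotation': array([[ 9.99999619e-01, -6.45864706e-04, -5.87415983e-04],
       [-7.68858373e-04, -9.70254630e-01, -2.42085445e-01],
       [-4.13588633e-04,  2.42085804e-01, -9.70254756e-01]])}
```

View pics/scene0.png

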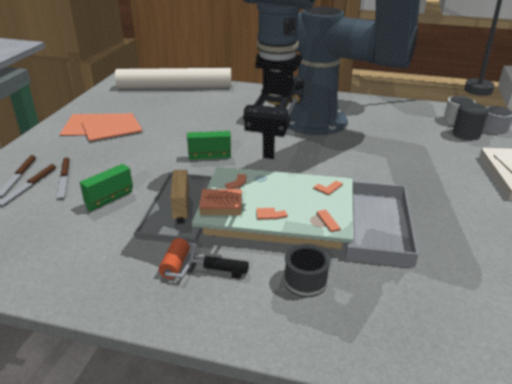

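View pics/side0.png

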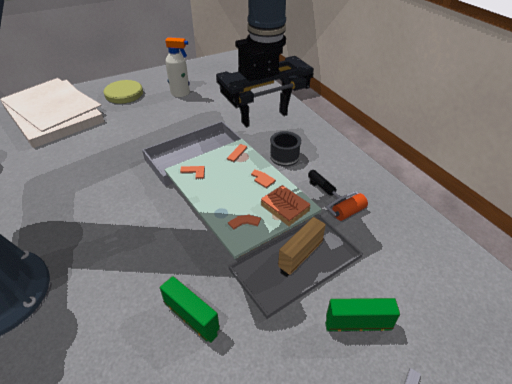

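View pics/wrist0.png

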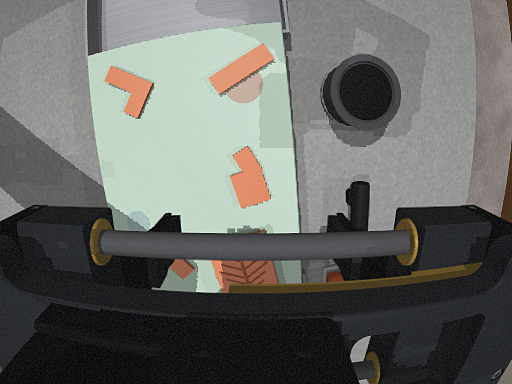

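The scene view shows the wood-and-black squeegee at (180,195) in the left (-y) tray. Look-alikes are the green blocks at (209,145) and (107,187). The block is at (221,202), with offcuts at (236,182), (271,214), (328,187) and (329,220). The waste tray is on the right (+y). Next I'll build a top-down map.

```bash
cat > h.py <<'E'
import numpy as np, cv2
from rig import bot, vision
def rays(info,shape,fish):
    H,W=shape; f=H/2/np.tan(np.radians(info['vertical_fov']/2))
    u,v=np.meshgrid(np.arange(W)+0.,np.arange(H)+0.)
    x=(u-info['cx'])/f; y=(v-info['cy'])/f
    if fish:
        r=np.hypot(x,y)+1e-12; t=np.tan(np.minimum(r,1.5)); x,y=x/r*t,y/r*t
    return np.dstack([x,y,np.ones_like(x)])
def project(info,P,fish=False,H=384):
    f=H/2/np.tan(np.radians(info['vertical_fov']/2))
    c=(np.asarray(P)-info['position'])@info['rotation']
    x=c[...,0]/c[...,2]; y=c[...,1]/c[...,2]
    if fish:
        r=np.hypot(x,y)+1e-12; k=np.arctan(r)/r; x,y=x*k,y*k
    return np.stack([info['cx']+f*x,info['cy']+f*y],-1)
def cloud(info,d,fish):
    R=rays(info,d.shape,fish)*d[...,None]
    P=R@info['rotation'].T+info['position']; P[d==0]=np.nan
    return P
def ortho(info,pic,fish,z,x0=.40,x1=.90,y0=-.45,y1=.35,s=1000):
    # image: rows: x from high(top) to low ; cols: y from high(left) to low(right)
    xs=np.arange(x1,x0,-1/s); ys=np.arange(y1,y0,-1/s)
    Y,X=np.meshgrid(ys,xs)
    uv=project(info,np.dstack([X,Y,np.full_like(X,z)]),fish).astype(np.float32)
    return cv2.remap(pic,uv[...,0],uv[...,1],cv2.INTER_LINEAR)
def snap(n):
    info=vision.camera_info(n); p,d=vision.capture(n)
    return info,cv2.cvtColor(p,cv2.COLOR_RGB2BGR),d
E
python3 - <<'E'
from h import *
for n in ['scene','side','wrist']:
    i=vision.camera_info(n); p=cv2.imread(f'pics/{n}0.png'); d=np.load(f'{n}0.npy'); fi=n=='wrist'
    o=ortho(i,p,fi,0.05)
    for k in range(0,800,100): cv2.line(o,(k,0),(k,500),(255,0,0) ,1); cv2.putText(o,f'{.35-k/1000:.2f}',(k,10),0,.4,(255,0,255))
    for k in range(0,500,100): cv2.line(o,(0,k),(800,k),(255,0,0),1); cv2.putText(o,f'{.9-k/1000:.2f}',(0,k+10),0,.4,(255,0,255))
    cv2.imwrite(f'pics/o_{n}0.png',o)
    P=cloud(i,d,fi); Q=P.reshape(-1,3); b=p.reshape(-1,3).astype(int)
    m=(Q[:,2]>.045)&(Q[:,2]<.062)&(b[:,2]>b[:,1]+60)&(Q[:,0]>.4)&(Q[:,0]<.9)&(abs(Q[:,1])<.3)
    print(n,m.sum(),Q[m][:,2].mean())
    m=(Q[:,2]>.044)&(Q[:,2]<.056)&(b[:,1]>b[:,2]+8)&(b[:,1]>150)&(Q[:,0]>.4)&(Q[:,0]<.9)&(abs(Q[:,1])<.3)
    r=Q[m]; print(' glass',m.sum(),r[:,2].mean(), np.percentile(r,[.5,99.5],axis=0)[:,:2], cv2.minAreaRect(r[:,:2].astype(np.float32)) if m.sum() else '')
E
```

```text
scene 505 0.0563276394753803
 glass 5480 0.0504340794323956 [[ 0.42330857 -0.08998123]
 [ 0.67553611  0.17006241]] ((0.549902081489563, 0.0005471259355545044), (0.24632897973060608, 0.329009085893631), 5.490514755249023)
side 708 0.053994742640836695
 glass 5230 0.048074101979725455 [[ 0.42406745 -0.15400868]
 [ 0.67322923  0.16765796]] ((0.552419126033783, 0.0037648677825927734), (0.23977802693843842, 0.3306496739387512), 6.022872447967529)
wrist 3824 0.055656859082285126
 glass 32883 0.04963913370635329 [[ 0.42562613 -0.14915876]
 [ 0.67252715  0.16967961]] ((0.5518994331359863, 0.0027848929166793823), (0.23957224190235138, 0.3268778920173645), 5.701817035675049)
```

View pics/o_side0.png

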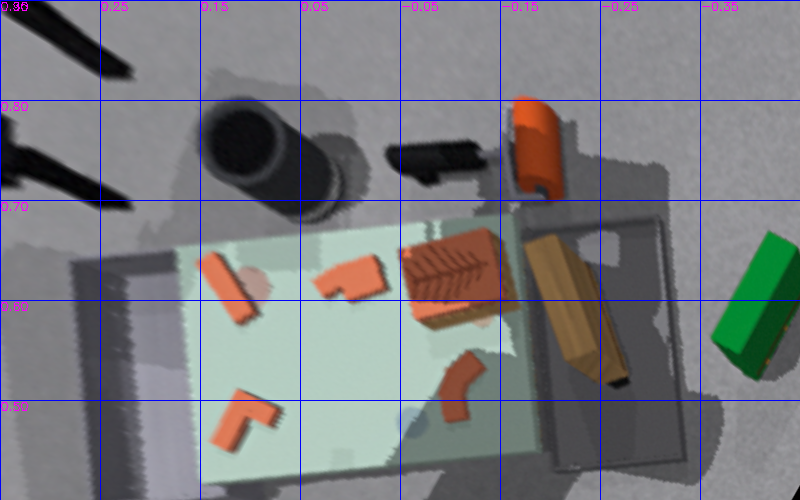

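View pics/o_wrist0.png

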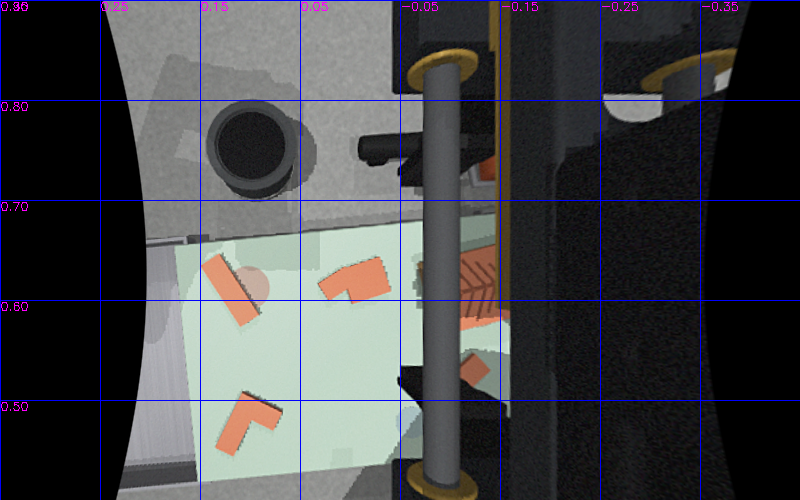

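View pics/o_scene0.png

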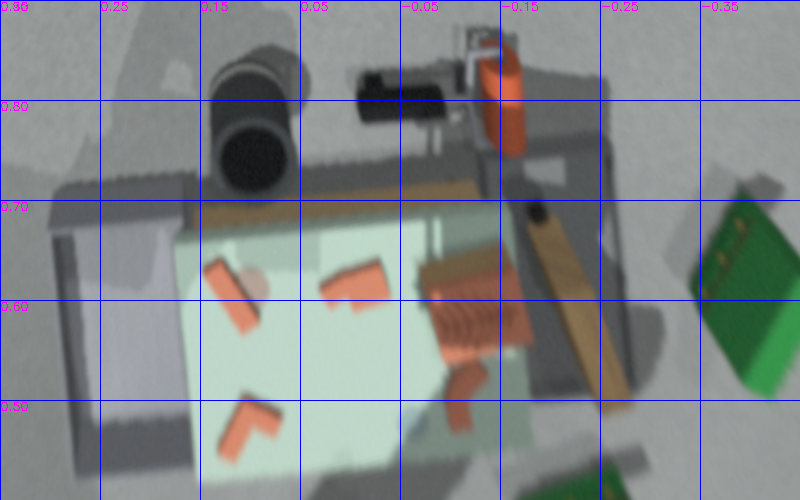

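```bash
python3 - <<'E'
from h import *
I={n:vision.camera_info(n) for n in ['scene','side','wrist']}
Pn={};Bn={}
for n in I:
    Pn[n]=cloud(I[n],np.load(f'{n}0.npy'),n=='wrist').reshape(-1,3); Bn[n]=cv2.imread(f'pics/{n}0.png').reshape(-1,3).astype(int)
# squeegee top
for n in ['scene','side']:
    Q=Pn[n]; m=(Q[:,2]>.072)&(Q[:,2]<.09)&(Q[:,0]>.45)&(Q[:,0]<.75)&(Q[:,1]>-.3)&(Q[:,1]<-.16)
    r=Q[m]; print(n,'sq top',m.sum(),r[:,2].mean(),r.mean(0), cv2.minAreaRect(r[:,:2].astype(np.float32)))
    m=(Q[:,2]>.022)&(Q[:,2]<.09)&(Q[:,0]>.45)&(Q[:,0]<.75)&(Q[:,1]>-.3)&(Q[:,1]<-.183)
    r=Q[m]; print('  all',m.sum(), cv2.minAreaRect(r[:,:2].astype(np.float32)))
# wrist ortho masks for slab
o=ortho(I['side'],cv2.imread('pics/side0.png'),False,.05)
ow=ortho(I['wrist'],cv2.imread('pics/wrist0.png'),True,.05)
for nm,z in (('side',.053),('wrist',.053),('scene',.053)):
    o=ortho(I[nm],cv2.imread(f'pics/{nm}0.png'),nm=='wrist',.056).astype(int)
    m=((o[...,2]-o[...,1]>45)).astype(np.uint8); m[:, 530:]=0; m[:230]=0
    c,_=cv2.findContours(m,0,2)
    for k in c:
        if cv2.contourArea(k)>300:
            (a,b),sz,an=cv2.minAreaRect(k); x,y,w,h=cv2.boundingRect(k)
            print(nm,'area',cv2.contourArea(k),'ctr x,y',round(.9-b/1000,4),round(.35-a/1000,4),'sz',np.round(sz),round(an),'x',.9-(y+h)/1000,.9-y/1000,'y',.35-(x+w)/1000,.35-x/1000)
# block top
for n in ['scene','side']:
    Q=Pn[n]; m=(Q[:,2]>.069)&(Q[:,2]<.078)&(Q[:,0]>.5)&(Q[:,0]<.75)&(Q[:,1]>-.18)&(Q[:,1]<0)
    r=Q[m]; print(n,'block top',m.sum(),r[:,2].mean(),cv2.minAreaRect(r[:,:2].astype(np.float32)))
# slab edges in side & wrist ortho
for nm in ('side','wrist'):
    o=ortho(I[nm],cv2.imread(f'pics/{nm}0.png'),nm=='wrist',.05).astype(int)
    g=((o[...,1]-o[...,2]>5)&(o[...,1]>90)) 
    pts=[]
    for r in range(255,470,5):
        c=np.flatnonzero(g[r,100:300])
        if len(c): pts.append((.9-r/1000,.35-(c[0]+100)/1000))
    pts=np.array(pts); f=np.polyfit(pts[:,0],pts[:,1],1); res=pts[:,1]-np.polyval(f,pts[:,0]); k=abs(res)<.003; f=np.polyfit(pts[k,0],pts[k,1],1)
    print(nm,'wasteedge y=%.4f x+%.4f'%tuple(f),k.sum(),np.degrees(np.arctan(f[0])))
    for lab,step in (('far',1),('near',-1)):
        pts=[]
        for c in range(200,500,5):
            r=np.flatnonzero(g[200:499,c])
            if len(r): pts.append((.35-c/1000,.9-((r[0] if step==1 else r[-1])+200)/1000))
        pts=np.array(pts); f=np.polyfit(pts[:,0],pts[:,1],1); res=pts[:,1]-np.polyval(f,pts[:,0]); k=abs(res)<.004; f=np.polyfit(pts[k,0],pts[k,1],1)
        print(nm,lab,'x=%.4f y+%.4f'%tuple(f),k.sum(),np.degrees(np.arctan(f[0])))
E
```

```text
scene sq top 482 0.0786551866275532 [ 0.59581851 -0.22134999  0.07865519] ((0.581113338470459, -0.20642276108264923), (0.12545646727085114, 0.0793953537940979), 19.61958885192871)
  all 807 ((0.5999237298965454, -0.22252321243286133), (0.2966356873512268, 0.07859455794095993), 0.0011412844760343432)
side sq top 782 0.07699079914680461 [ 0.58527756 -0.22881183  0.0769908 ] ((0.5806304812431335, -0.20673346519470215), (0.12067951261997223, 0.07888513058423996), 19.5927677154541)
  all 1423 ((0.5998436212539673, -0.22302603721618652), (0.07994217425584793, 0.29871949553489685), 89.98570251464844)
side area 1740.5 ctr x,y 0.4726 0.0987 sz [47. 60.] 27 x 0.448 0.508 y 0.065 0.13199999999999998
side area 1467.5 ctr x,y 0.5111 -0.1138 sz [34. 71.] 19 x 0.47700000000000004 0.545 y -0.139 -0.09400000000000003
side area 1977.0 ctr x,y 0.6153 -0.0041 sz [38. 67.] 73 x 0.5960000000000001 0.641 y -0.041000000000000036 0.030999999999999972
side area 1645.0 ctr x,y 0.6095 0.1172 sz [75. 24.] 56 x 0.5740000000000001 0.644 y 0.08799999999999997 0.146
side area 6502.0 ctr x,y 0.6216 -0.1067 sz [74. 94
[... 1017 characters left out ...]
 ctr x,y 0.6119 0.1194 sz [72. 22.] 56 x 0.5760000000000001 0.646 y 0.09299999999999997 0.145
scene block top 774 0.07330784075059357 ((0.6143156290054321, -0.11910827457904816), (0.07393456995487213, 0.09015568345785141), 14.584159851074219)
side block top 851 0.07131463337275167 ((0.6145924925804138, -0.11776317656040192), (0.0719640851020813, 0.09249371290206909), 14.76340103149414)
side wasteedge y=0.1017 x+0.1098 43 5.808236447788814
side far x=-0.0971 y+0.6719 60 -5.548195932069728
side near x=-0.1021 y+0.4292 60 -5.827210208326341
wrist wasteedge y=0.0995 x+0.1109 43 5.679751465227058
wrist far x=-0.0997 y+0.6723 28 -5.695529413464031
wrist near x=-0.1086 y+0.4336 6 -6.196413429104212
```

```bash
python3 - <<'E'
from h import *
for n in ['scene','side']:
    i=vision.camera_info(n); Q=cloud(i,np.load(f'{n}0.npy'),False).reshape(-1,3)
    m=(Q[:,2]>.074)&(Q[:,2]<.09)&(Q[:,0]>.45)&(Q[:,0]<.75)&(Q[:,1]>-.32)&(Q[:,1]<-.166)&(Q[:,1]< -.17+ (0.61-Q[:,0])*0.0)
    r=Q[m]; 
    lab=cv2.minAreaRect(r[:,:2].astype(np.float32)); print(n,m.sum(),lab,r[:,2].mean())
    U=np.array([.995,.0993]);V=np.array([-.0993,.995]);s=(r[:,:2]-[.5519,-.0052])
    print('slab-frame extents',(s@U).min(),(s@U).max(),(s@V).min(),(s@V).max())
    p=cv2.imread(f'pics/{n}0.png')
    o=ortho(i,p,False,.079,.45,.75,-.34,-.1,2000)
    cv2.imwrite(f'pics/sq_{n}.png',o)
a=cv2.imread('pics/sq_scene.png');b=cv2.imread('pics/sq_side.png');cv2.imwrite('pics/sq.png',cv2.resize(np.hstack([a,b]),None,fx=.8,fy=.8))
E
```

```text
scene 438 ((0.5887662768363953, -0.2278955578804016), (0.12547564506530762, 0.03379608318209648), 19.41366195678711) 0.07919467611961858
slab-frame extents -0.04962106961400558 0.07646195966517813 -0.25413737358901 -0.1960095284366063
side 747 ((0.5879693031311035, -0.22740347683429718), (0.12078732252120972, 0.03455188497900963), 19.96159553527832) 0.07718608393351399
slab-frame extents -0.04661266639100913 0.07590387540856859 -0.2536025181190668 -0.19613010120352106
```

View pics/sq.png

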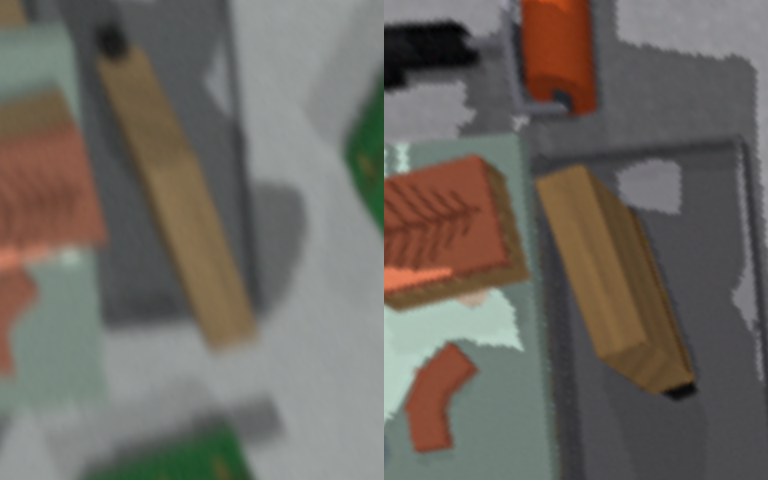

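The crop confirms the choice: a wooden handle over a black blade in the -y tray, not green. It's centred at about (0.588,-0.228) with yaw 19.7°. The scene crop shows the far end at left (112,42) and the near end at right (235,340).

```bash
cat >> h.py <<'E'
from scipy.spatial.transform import Rotation as Ro
C=np.array([.5519,-.0052]);YAW=5.7
def s2w(u,v):
    a=np.radians(YAW);return C+np.array([u*np.cos(a)-v*np.sin(a),u*np.sin(a)+v*np.cos(a)])
def w2s(p):
    a=np.radians(YAW);d=np.asarray(p)[:2]-C;return np.array([d[0]*np.cos(a)+d[1]*np.sin(a),-d[0]*np.sin(a)+d[1]*np.cos(a)])
def go(x,y,z,long_yaw):
    """tool y = squeegee long axis yaw -90"""
    s=bot.read_state();R=np.array(s['tcp_rot']);p=np.array(s['position'])
    a=np.radians(long_yaw-90); ty=np.array([np.cos(a),np.sin(a),0]);tz=np.array([0,0,-1.]);tx=np.cross(ty,tz)
    T=np.stack([tx,ty,tz],1)
    print('t',round(s['time_s'],2),'pos',p.round(4),'F',np.round(s['force'],1),'op',round(s['opening'],3),'slab',w2s(p).round(4))
    print('dp',(R.T@(np.array([x,y,z])-p)*1000).round(1),'turn',Ro.from_matrix(R.T@T).as_rotvec(degrees=True).round(1))
E
python3 -c "
from h import *
go(.5883,-.2277,.2,19.7)"
```

```text
t 0.15 pos [6.245e-01 1.000e-04 2.328e-01] F [-0.7  0.3  0.8] op 0.998 slab [ 0.0727 -0.0019]
dp [-227.9  -36.1   32.8] turn [-0.1  0.  70.3]
```

>>> jog_arm:
  rows:
    - {"dp": [-40, -6, 6], "turn": [0, 0, 8], "grip": 0.7}
    - {"dp": [-80, -12, 12], "turn": [0, 0, 16], "grip": 0.7}
    - {"dp": [-120, -18, 18], "turn": [0, 0, 24], "grip": 0.7}
    - {"dp": [-160, -24, 24], "turn": [0, 0, 32], "grip": 0.7}
    - {"dp": [-200, -30, 30], "turn": [0, 0, 40], "grip": 0.7}
    - {"dp": [-228, -36, 33], "turn": [0, 0, 48], "grip": 0.7}
    - {"dp": [-228, -36, 33], "turn": [0, 0, 56], "grip": 0.7}
    - {"dp": [-228, -36, 33], "turn": [0, 0, 64], "grip": 0.7}
    - {"dp": [-228, -36, 33], "turn": [0, 0, 70.3], "grip": 0.7}
    - {"dp": [-228, -36, 33], "turn": [0, 0, 70.3], "grip": 0.7}

```text
time_s: 1.15
position: [0.5887, -0.2281, 0.2001]
tcp_rot: [[0.942, 0.337, -0.001], [0.337, -0.942, 0.0], [-0.001, -0.001, -1.0]]
force: [-0.3, -1.0, 0.2]
opening: 0.701
```

```bash
python3 - <<'E'
from h import *
go(.5883,-.2277,.055,19.7)
i,p,d=snap('wrist'); cv2.imwrite('pics/w1.png',p)
o=ortho(i,p,True,.079,.45,.75,-.4,0,2000); cv2.imwrite('pics/w1o.png',o)
P=cloud(i,d,True).reshape(-1,3); m=(P[:,2]>.072)&(P[:,2]<.088)&(P[:,0]>.5)&(P[:,0]<.68)&(P[:,1]>-.3)&(P[:,1]<-.17)
if m.sum(): print(m.sum(),cv2.minAreaRect(P[m][:,:2].astype(np.float32)))
E
```

```text
t 1.15 pos [ 0.5887 -0.2281  0.2001] F [-0.3 -1.   0.2] op 0.701 slab [ 0.0145 -0.2254]
dp [-1.000e-01 -4.000e-01  1.451e+02] turn [-0.  0. -0.]
3936 ((0.5942623019218445, -0.2255530059337616), (0.10687120258808136, 0.034242019057273865), 19.825634002685547)
```

View pics/w1.png

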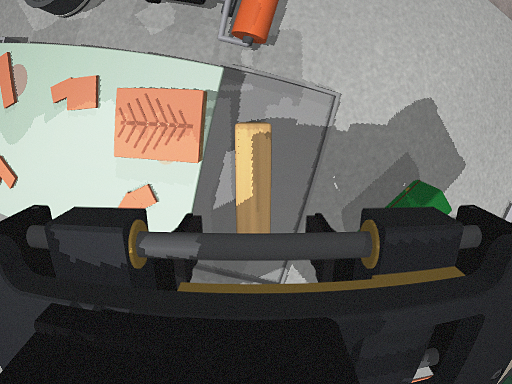

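The wrist view shows the squeegee between the fingers, far end at (252,126). Its far end puts the centre at (0.588,-0.228) with yaw 19.8°, matching the first estimate. Descending.

>>> jog_arm:
  rows:
    - {"dp": [0, 0, 35], "turn": [0, 0, 0], "grip": 0.7}
    - {"dp": [0, 0, 70], "turn": [0, 0, 0], "grip": 0.7}
    - {"dp": [0, 0, 100], "turn": [0, 0, 0], "grip": 0.7}
    - {"dp": [0, 0, 125], "turn": [0, 0, 0], "grip": 0.7}
    - {"dp": [0, 0, 140], "turn": [0, 0, 0], "grip": 0.7}
    - {"dp": [0, 0, 145], "turn": [0, 0, 0], "grip": 0.7}
    - {"dp": [0, 0, 145], "turn": [0, 0, 0], "grip": 0.7}
    - {"dp": [0, 0, 145], "turn": [0, 0, 0], "grip": 0.3}
    - {"dp": [0, 0, 145], "turn": [0, 0, 0], "grip": 0.0}
    - {"dp": [0, 0, 145], "turn": [0, 0, 0], "grip": 0.0}

```text
time_s: 2.2
position: [0.5897, -0.2283, 0.0568]
tcp_rot: [[0.941, 0.337, 0.002], [0.337, -0.941, -0.001], [0.001, 0.002, -1.0]]
force: [0.4, 0.7, -0.3]
opening: 0.512
```

>>> jog_arm:
  rows:
    - {"dp": [0, 0, 0], "turn": [0, 0, 0], "grip": 0}
    - {"dp": [0, 0, 0], "turn": [0, 0, 0], "grip": 0}
    - {"dp": [0, 0, 0], "turn": [0, 0, 0], "grip": 0}
    - {"dp": [0, 0, 0], "turn": [0, 0, 0], "grip": 0}

```text
time_s: 2.6
position: [0.5892, -0.228, 0.0562]
tcp_rot: [[0.941, 0.337, 0.001], [0.337, -0.941, -0.0], [0.0, 0.0, -1.0]]
force: [-0.3, 0.9, 4.7]
opening: 0.388
```

The grip holds at 34 mm, and the TCP is 52 mm above the blade's lower edge. Lifting, then checking the held squeegee.

>>> jog_arm:
  rows:
    - {"dp": [0, 0, -15], "turn": [0, 0, 0], "grip": 0}
    - {"dp": [0, 0, -40], "turn": [0, 0, 0], "grip": 0}
    - {"dp": [0, 0, -70], "turn": [0, 0, 0], "grip": 0}
    - {"dp": [0, 0, -95], "turn": [0, 0, 0], "grip": 0}
    - {"dp": [0, 0, -104], "turn": [0, 0, 0], "grip": 0}
    - {"dp": [0, 0, -104], "turn": [0, 0, 0], "grip": 0}

```text
time_s: 3.2
position: [0.5896, -0.2283, 0.161]
tcp_rot: [[0.941, 0.337, 0.002], [0.337, -0.941, -0.002], [0.002, 0.002, -1.0]]
force: [-0.4, -0.1, -3.0]
opening: 0.389
```

```bash
python3 - <<'E'
from h import *
x,y=s2w(-.065,.045)
go(x,y,.16,5.7)
i,p,d=snap('side'); cv2.imwrite('pics/s2.png',p)
for n,q in dict(corner=(.473,.101),strip=(.611,.119),wedge=(.617,-.002),bow=(.511,-.115),block=(.6145,-.1185)).items(): print(n,w2s(q).round(4))
E
```

```text
t 3.2 pos [ 0.5896 -0.2283  0.161 ] F [-0.4 -0.1 -3. ] op 0.389 slab [ 0.0153 -0.2258]
dp [ -12.4 -282.2    0.3] turn [ 0.1 -0.1 14. ]
corner [-0.068   0.1135]
strip [0.0711 0.1177]
wedge [ 0.0651 -0.0033]
bow [-0.0516 -0.1052]
block [ 0.051 -0.119]
```

View pics/s2.png

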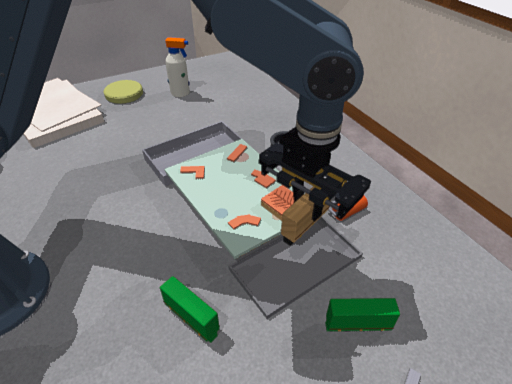

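The side view shows the squeegee held at about (300,215), clear of the tray, with nothing else moved. Moving behind the corner piece.

>>> jog_arm:
  rows:
    - {"dp": [-2, -40, 0], "turn": [0, 0, 2], "grip": 0}
    - {"dp": [-4, -80, 0], "turn": [0, 0, 4], "grip": 0}
    - {"dp": [-6, -120, 0], "turn": [0, 0, 6], "grip": 0}
    - {"dp": [-8, -160, 0], "turn": [0, 0, 8], "grip": 0}
    - {"dp": [-10, -200, 0], "turn": [0, 0, 10], "grip": 0}
    - {"dp": [-12, -240, 0], "turn": [0, 0, 12], "grip": 0}
    - {"dp": [-12, -270, 0], "turn": [0, 0, 14], "grip": 0}
    - {"dp": [-12, -282, 0], "turn": [0, 0, 14], "grip": 0}
    - {"dp": [-12, -282, 0], "turn": [0, 0, 14], "grip": 0}

```text
time_s: 4.15
position: [0.4811, 0.0348, 0.1585]
tcp_rot: [[0.995, 0.103, -0.003], [0.103, -0.995, 0.0], [-0.003, -0.001, -1.0]]
force: [-0.5, -0.5, -2.4]
opening: 0.386
```

```bash
python3 - <<'E'
from h import *
x,y=s2w(-.065,.045)
go(x,y,.104,5.7)
i,p,d=snap('wrist'); cv2.imwrite('pics/w3.png',p)
E
```

```text
t 4.15 pos [0.4811 0.0348 0.1585] F [-0.5 -0.5 -2.4] op 0.386 slab [-0.0665  0.0468]
dp [ 1.7  1.9 54.5] turn [-0.   0.2  0.2]
```

View pics/w3.png

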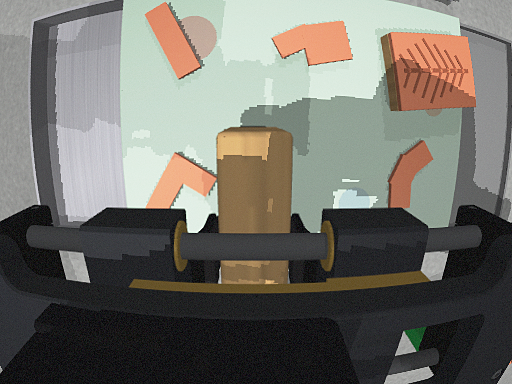

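The wrist view shows the squeegee end at (255,135), between the corner piece (185,185) and the bow (410,175). Lowering behind the corner piece.

>>> jog_arm:
  rows:
    - {"dp": [2, 2, 20], "turn": [0, 0, 0], "grip": 0}
    - {"dp": [2, 2, 38], "turn": [0, 0, 0], "grip": 0}
    - {"dp": [2, 2, 48], "turn": [0, 0, 0], "grip": 0}
    - {"dp": [2, 2, 52], "turn": [0, 0, 0], "grip": 0}
    - {"dp": [2, 2, 52], "turn": [0, 0, 0], "grip": 0}
    - {"dp": [2, 2, 52], "turn": [0, 0, 0], "grip": 0}

```text
time_s: 4.8
position: [0.4854, 0.0312, 0.1079]
tcp_rot: [[0.995, 0.099, 0.001], [0.099, -0.995, -0.0], [0.001, 0.0, -1.0]]
force: [0.2, 0.1, -1.9]
opening: 0.391
```

```bash
python3 - <<'E'
from h import *
x,y=s2w(-.065,.195)
go(x,y,.104,5.7)
E
```

```text
t 4.8 pos [0.4854 0.0312 0.1079] F [ 0.2  0.1 -1.9] op 0.391 slab [-0.0625  0.0429]
dp [  -2.6 -152.1    3.8] turn [ 0.  -0.1 -0. ]
```

>>> jog_arm:
  rows:
    - {"dp": [-1, -2, 3.5], "turn": [0, 0, 0], "grip": 0}
    - {"dp": [-2, -10, 3.5], "turn": [0, 0, 0], "grip": 0}
    - {"dp": [-2, -20, 3.5], "turn": [0, 0, 0], "grip": 0}
    - {"dp": [-2, -32, 3.5], "turn": [0, 0, 0], "grip": 0}
    - {"dp": [-2, -44, 3.5], "turn": [0, 0, 0], "grip": 0}
    - {"dp": [-2, -56, 3.5], "turn": [0, 0, 0], "grip": 0}
    - {"dp": [-2, -68, 3.5], "turn": [0, 0, 0], "grip": 0}

```text
time_s: 5.5
position: [0.4759, 0.1005, 0.1041]
tcp_rot: [[0.995, 0.1, 0.0], [0.1, -0.995, 0.0], [0.0, -0.0, -1.0]]
force: [-0.1, -1.0, -2.5]
opening: 0.386
```

```bash
python3 - <<'E'
from h import *
x,y=s2w(-.065,.195)
go(x,y,.104,5.7)
i,p,d=snap('side'); cv2.imwrite('pics/s4.png',cv2.resize(p[100:300,100:400],None,fx=2.4,fy=2.4))
E
```

```text
t 5.5 pos [0.4759 0.1005 0.1041] F [-0.1 -1.  -2.5] op 0.386 slab [-0.0651  0.1127]
dp [  0.2 -82.3   0.1] turn [-0. -0.  0.]
```

View pics/s4.png

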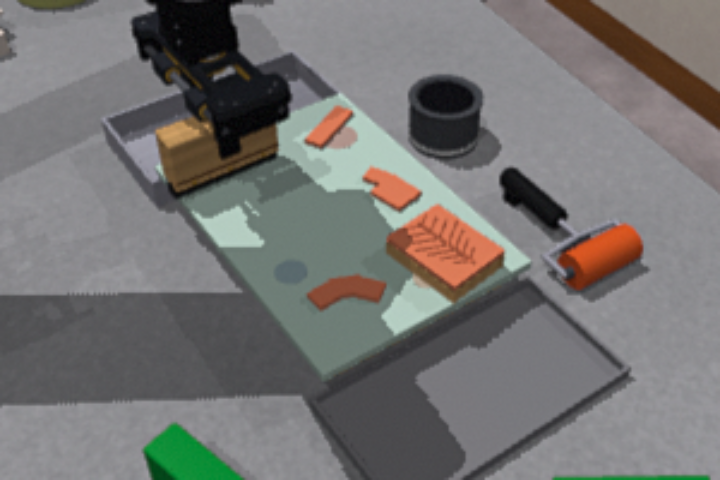

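The side view shows the squeegee at (215,155) pushing the corner piece ahead, with nothing left behind it. Finishing the sweep, then lifting.

>>> jog_arm:
  rows:
    - {"dp": [0, -12, 0], "turn": [0, 0, 0], "grip": 0}
    - {"dp": [0, -24, 0], "turn": [0, 0, 0], "grip": 0}
    - {"dp": [0, -36, 0], "turn": [0, 0, 0], "grip": 0}
    - {"dp": [0, -48, 0], "turn": [0, 0, 0], "grip": 0}
    - {"dp": [0, -60, 0], "turn": [0, 0, 0], "grip": 0}
    - {"dp": [0, -72, 0], "turn": [0, 0, 0], "grip": 0}
    - {"dp": [0, -82, 0], "turn": [0, 0, 0], "grip": 0}
    - {"dp": [0, -82, 0], "turn": [0, 0, 0], "grip": 0}
    - {"dp": [0, -82, -25], "turn": [0, 0, 0], "grip": 0}
    - {"dp": [0, -82, -55], "turn": [0, 0, 0], "grip": 0}

```text
time_s: 6.55
position: [0.4666, 0.1804, 0.1584]
tcp_rot: [[0.995, 0.099, -0.004], [0.099, -0.995, -0.001], [-0.004, 0.001, -1.0]]
force: [0.8, 0.4, -2.5]
opening: 0.39
```

```bash
python3 - <<'E'
from h import *
x,y=s2w(-.0515,-.175)
go(x,y,.16,5.7)
for n in ('side','scene'):
    i,p,d=snap(n); cv2.imwrite(f'pics/{n}5.png',p)
a=cv2.imread('pics/side5.png')[90:290,120:390];b=cv2.imread('pics/scene5.png')[130:330,130:430]
cv2.imwrite('pics/c5.png',np.hstack([cv2.resize(a,(400,300)),cv2.resize(b,(400,300))]))
E
```

```text
t 6.55 pos [0.4666 0.1804 0.1584] F [ 0.8  0.4 -2.5] op 0.39 slab [-0.0664  0.1931]
dp [ 14.9 368.1  -1.5] turn [0.  0.3 0. ]
```

View pics/c5.png

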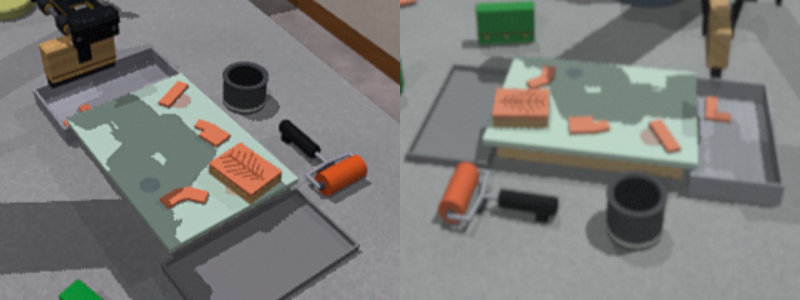

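Corner piece is in the waste tray, at (715,110) in the right-hand scene crop. Next is the bow: centre u -0.060, start v -0.168.

>>> jog_arm:
  rows:
    - {"dp": [1, 40, 0], "turn": [0, 0, 0], "grip": 0}
    - {"dp": [2, 85, 0], "turn": [0, 0, 0], "grip": 0}
    - {"dp": [3, 130, 0], "turn": [0, 0, 0], "grip": 0}
    - {"dp": [4, 175, 0], "turn": [0, 0, 0], "grip": 0}
    - {"dp": [5, 220, 0], "turn": [0, 0, 0], "grip": 0}
    - {"dp": [6, 265, 0], "turn": [0, 0, 0], "grip": 0}
    - {"dp": [6, 310, 0], "turn": [0, 0, 0], "grip": 0}
    - {"dp": [6, 345, 0], "turn": [0, 0, 0], "grip": 0}
    - {"dp": [6, 361, 0], "turn": [0, 0, 0], "grip": 0}
    - {"dp": [6, 361, 0], "turn": [0, 0, 0], "grip": 0}

```text
time_s: 7.65
position: [0.5097, -0.1801, 0.1582]
tcp_rot: [[0.995, 0.096, -0.0], [0.096, -0.995, -0.0], [-0.0, 0.0, -1.0]]
force: [-0.5, 0.8, -1.8]
opening: 0.386
```

```bash
python3 - <<'E'
from h import *
x,y=s2w(-.060,-.168)
go(x,y,.104,5.7)
i,p,d=snap('wrist'); cv2.imwrite('pics/w6.png',p)
E
```

```text
t 7.65 pos [ 0.5097 -0.1801  0.1582] F [-0.5  0.8 -1.8] op 0.386 slab [-0.0594 -0.1698]
dp [-0.6 -1.8 54.2] turn [ 0.   0.  -0.2]
```

View pics/w6.png

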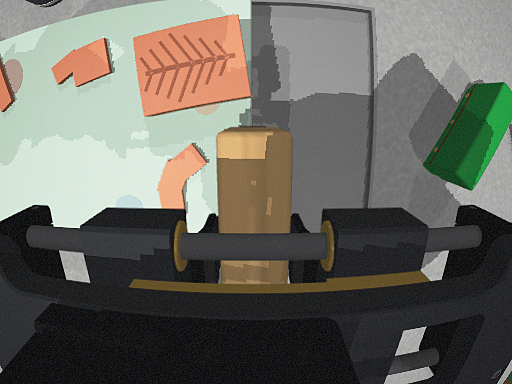

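The wrist view shows the squeegee end at (255,130), block corners near (147,115) and (250,92), and the bow at (185,175). Checking clearances in slab coordinates.

```bash
python3 - <<'E'
from h import *
i=vision.camera_info('wrist'); R=rays(i,(384,512),True)
def at(u,v,z):
    r=i['rotation']@R[v,u]; t=(z-i['position'][2])/r[2]; return w2s(i['position']+t*r)
for n,u,v,z in [('blk',147,115,.073),('blk',250,95,.073),('blk',134,38,.073),('blk',237,16,.073),('bow',195,145,.056),('bow',207,158,.056),('bow',160,200,.056),('sqend',220,133,.109),('sqend',290,133,.109),('wedge',52,72,.056),('wedge',105,40,.056),('wedge',112,72,.056),('slabcorner',251,0,.05)]: print(n,at(u,v,z).round(4))
E
```

```text
blk [ 0.0096 -0.0807]
blk [ 0.0226 -0.1653]
blk [ 0.0766 -0.0687]
blk [ 0.0886 -0.1551]
bow [-0.0182 -0.1174]
bow [-0.0297 -0.1277]
bow [-0.0676 -0.0821]
sqend [-0.0054 -0.1455]
sqend [-0.0055 -0.1925]
wedge [0.0628 0.0318]
wedge [ 0.0844 -0.0314]
wedge [ 0.0522 -0.0398]
slabcorner [ 0.1124 -0.1661]
```

>>> jog_arm:
  rows:
    - {"dp": [0, -2, 20], "turn": [0, 0, 0], "grip": 0}
    - {"dp": [0, -2, 38], "turn": [0, 0, 0], "grip": 0}
    - {"dp": [0, -2, 49], "turn": [0, 0, 0], "grip": 0}
    - {"dp": [0, -2, 54], "turn": [0, 0, 0], "grip": 0}
    - {"dp": [0, -2, 54], "turn": [0, 0, 0], "grip": 0}
    - {"dp": [0, -2, 54], "turn": [0, 0, 0], "grip": 0}

```text
time_s: 8.3
position: [0.5099, -0.1756, 0.1055]
tcp_rot: [[0.995, 0.1, 0.001], [0.1, -0.995, -0.0], [0.001, 0.0, -1.0]]
force: [-0.2, -0.1, -2.7]
opening: 0.39
```

```bash
python3 - <<'E'
from h import *
x,y=s2w(-.060,-.05)
go(x,y,.104,5.7)
E
```

```text
t 8.3 pos [ 0.5099 -0.1756  0.1055] F [-0.2 -0.1 -2.7] op 0.39 slab [-0.0587 -0.1654]
dp [  -1.2 -115.4    1.4] turn [ 0. -0.  0.]
```

>>> jog_arm:
  rows:
    - {"dp": [-1, -8, 1.5], "turn": [0, 0, 0], "grip": 0}
    - {"dp": [-1, -18, 1.5], "turn": [0, 0, 0], "grip": 0}
    - {"dp": [-1, -30, 1.5], "turn": [0, 0, 0], "grip": 0}
    - {"dp": [-1, -43, 1.5], "turn": [0, 0, 0], "grip": 0}
    - {"dp": [-1, -56, 1.5], "turn": [0, 0, 0], "grip": 0}
    - {"dp": [-1, -69, 1.5], "turn": [0, 0, 0], "grip": 0}
    - {"dp": [-1, -82, 1.5], "turn": [0, 0, 0], "grip": 0}
    - {"dp": [-1, -95, 1.5], "turn": [0, 0, 0], "grip": 0}
    - {"dp": [-1, -107, 1.5], "turn": [0, 0, 0], "grip": 0}
    - {"dp": [-1, -115, 1.5], "turn": [0, 0, 0], "grip": 0}

```text
time_s: 9.3
position: [0.4968, -0.0602, 0.1035]
tcp_rot: [[0.995, 0.1, -0.0], [0.1, -0.995, 0.0], [-0.0, -0.0, -1.0]]
force: [0.4, 0.3, -2.8]
opening: 0.386
```

```bash
python3 - <<'E'
from h import *
x,y=s2w(-.060,.195)
go(x,y,.104,5.7)
i,p,d=snap('wrist'); cv2.imwrite('pics/w7.png',p)
E
```

```text
t 9.3 pos [ 0.4968 -0.0602  0.1035] F [ 0.4  0.3 -2.8] op 0.386 slab [-0.0603 -0.0493]
dp [   0.5 -244.3   -0.4] turn [-0.  0.  0.]
```

View pics/w7.png

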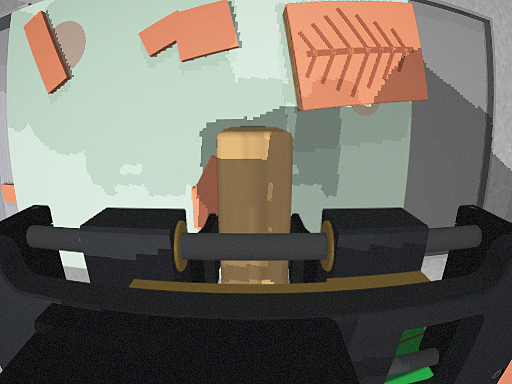

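The wrist view shows the bow at (205,195), ahead of the blade, and the block undisturbed at (355,50). Continuing.

>>> jog_arm:
  rows:
    - {"dp": [0, -10, 0], "turn": [0, 0, 0], "grip": 0}
    - {"dp": [0, -23, 0], "turn": [0, 0, 0], "grip": 0}
    - {"dp": [0, -36, 0], "turn": [0, 0, 0], "grip": 0}
    - {"dp": [0, -49, 0], "turn": [0, 0, 0], "grip": 0}
    - {"dp": [0, -62, 0], "turn": [0, 0, 0], "grip": 0}
    - {"dp": [0, -75, 0], "turn": [0, 0, 0], "grip": 0}
    - {"dp": [0, -88, 0], "turn": [0, 0, 0], "grip": 0}
    - {"dp": [0, -101, 0], "turn": [0, 0, 0], "grip": 0}
    - {"dp": [0, -114, 0], "turn": [0, 0, 0], "grip": 0}
    - {"dp": [0, -127, 0], "turn": [0, 0, 0], "grip": 0}

```text
time_s: 10.35
position: [0.4844, 0.0659, 0.1035]
tcp_rot: [[0.995, 0.099, 0.0], [0.099, -0.995, 0.0], [0.0, -0.0, -1.0]]
force: [-0.2, -1.6, -3.8]
opening: 0.385
```

>>> jog_arm:
  rows:
    - {"dp": [0, -13, 0], "turn": [0, 0, 0], "grip": 0}
    - {"dp": [0, -26, 0], "turn": [0, 0, 0], "grip": 0}
    - {"dp": [0, -39, 0], "turn": [0, 0, 0], "grip": 0}
    - {"dp": [0, -52, 0], "turn": [0, 0, 0], "grip": 0}
    - {"dp": [0, -65, 0], "turn": [0, 0, 0], "grip": 0}
    - {"dp": [0, -78, 0], "turn": [0, 0, 0], "grip": 0}
    - {"dp": [0, -91, 0], "turn": [0, 0, 0], "grip": 0}
    - {"dp": [0, -104, 0], "turn": [0, 0, 0], "grip": 0}
    - {"dp": [0, -117, 0], "turn": [0, 0, 0], "grip": 0}
    - {"dp": [0, -117, 0], "turn": [0, 0, 0], "grip": 0}

```text
time_s: 11.35
position: [0.4726, 0.1829, 0.1036]
tcp_rot: [[0.995, 0.101, 0.0], [0.101, -0.995, 0.0], [0.0, -0.0, -1.0]]
force: [-0.0, 0.4, -2.7]
opening: 0.389
```

>>> jog_arm:
  rows:
    - {"dp": [0, 0, -30], "turn": [0, 0, 0], "grip": 0}
    - {"dp": [0, 0, -55], "turn": [0, 0, 0], "grip": 0}
    - {"dp": [0, 0, -55], "turn": [0, 0, 0], "grip": 0}

```text
time_s: 11.65
position: [0.4754, 0.1815, 0.1613]
tcp_rot: [[0.995, 0.099, 0.007], [0.099, -0.995, 0.001], [0.007, -0.0, -1.0]]
force: [0.3, -1.2, -3.0]
opening: 0.394
```

```bash
python3 - <<'E'
from h import *
x,y=s2w(.068,.055)
go(x,y,.16,5.7)
for n in ('side','scene'):
    i,p,d=snap(n); cv2.imwrite(f'pics/{n}8.png',p)
a=cv2.imread('pics/side8.png')[90:290,120:390];b=cv2.imread('pics/scene8.png')[130:330,130:430]
cv2.imwrite('pics/c8.png',np.hstack([cv2.resize(a,(400,300)),cv2.resize(b,(400,300))]))
E
```

```text
t 11.65 pos [0.4754 0.1815 0.1613] F [ 0.3 -1.2 -3. ] op 0.394 slab [-0.0576  0.1933]
dp [125.6 138.3   2.2] turn [-0.  -0.4  0. ]
```

View pics/c8.png

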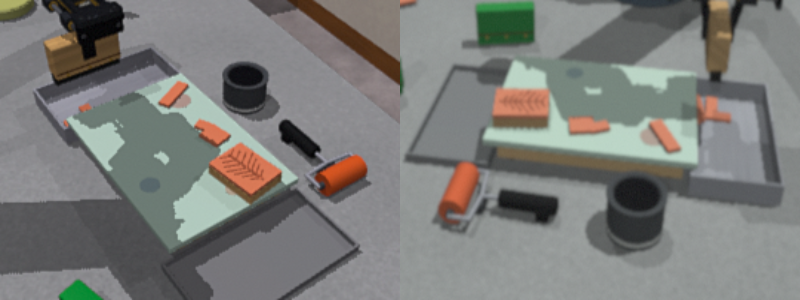

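The bow dropped into the waste tray beside the corner piece, at (713,110) in the right-hand crop. Next is the strip: u 0.070, start v 0.062.

>>> jog_arm:
  rows:
    - {"dp": [30, 31, 0], "turn": [0, 0, 0], "grip": 0}
    - {"dp": [60, 62, 0], "turn": [0, 0, 0], "grip": 0}
    - {"dp": [90, 93, 0], "turn": [0, 0, 0], "grip": 0}
    - {"dp": [115, 120, 0], "turn": [0, 0, 0], "grip": 0}
    - {"dp": [127, 131, 2], "turn": [0, 0, 0], "grip": 0}
    - {"dp": [127, 131, 10], "turn": [0, 0, 0], "grip": 0}
    - {"dp": [127, 131, 30], "turn": [0, 0, 0], "grip": 0}
    - {"dp": [127, 131, 30], "turn": [0, 0, 0], "grip": 0}

```text
time_s: 12.55
position: [0.6071, 0.0649, 0.1244]
tcp_rot: [[0.995, 0.1, -0.011], [0.1, -0.995, 0.001], [-0.011, -0.002, -1.0]]
force: [-1.8, -0.4, -2.9]
opening: 0.388
```

```bash
python3 - <<'E'
from h import *
x,y=s2w(.070,.062)
go(x,y,.104,5.7)
i,p,d=snap('scene'); cv2.imwrite('pics/s9.png',cv2.resize(p[130:330,130:430],(750,500)))
E
```

```text
t 12.55 pos [0.6071 0.0649 0.1244] F [-1.8 -0.4 -2.9] op 0.388 slab [0.0619 0.0643]
dp [ 8.4  2.3 20.3] turn [-0.1  0.6  0. ]
```

View pics/s9.png

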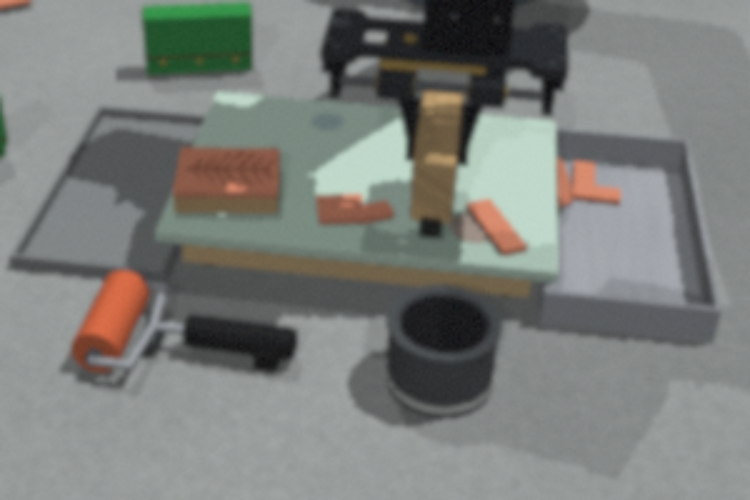

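The scene view shows the blade at (430,225) between the wedge (355,210) and the strip (497,225). Both earlier pieces are in the tray at (580,185). Lowering.

>>> jog_arm:
  rows:
    - {"dp": [5, 0, 3], "turn": [0, 0, 0], "grip": 0}
    - {"dp": [5, 0, 12], "turn": [0, 0, 0], "grip": 0}
    - {"dp": [5, 0, 17], "turn": [0, 0, 0], "grip": 0}
    - {"dp": [5, 0, 19], "turn": [0, 0, 0], "grip": 0}
    - {"dp": [5, 0, 19], "turn": [0, 0, 0], "grip": 0}
    - {"dp": [5, 0, 19], "turn": [0, 0, 0], "grip": 0}

```text
time_s: 13.2
position: [0.6173, 0.064, 0.1097]
tcp_rot: [[0.995, 0.099, 0.0], [0.099, -0.995, 0.0], [0.0, 0.0, -1.0]]
force: [-0.3, 0.1, -2.9]
opening: 0.388
```

```bash
python3 - <<'E'
from h import *
x,y=s2w(.070,.195)
go(x,y,.104,5.7)
E
```

```text
t 13.2 pos [0.6173 0.064  0.1097] F [-0.3  0.1 -2.9] op 0.388 slab [0.072  0.0624]
dp [  -2.  -132.6    5.7] turn [ 0. -0. -0.]
```

>>> jog_arm:
  rows:
    - {"dp": [-1, 0, 3], "turn": [0, 0, 0], "grip": 0}
    - {"dp": [-2, -2, 5.5], "turn": [0, 0, 0], "grip": 0}
    - {"dp": [-2, -12, 5.5], "turn": [0, 0, 0], "grip": 0}
    - {"dp": [-2, -24, 5.5], "turn": [0, 0, 0], "grip": 0}
    - {"dp": [-2, -36, 5.5], "turn": [0, 0, 0], "grip": 0}
    - {"dp": [-2, -48, 5.5], "turn": [0, 0, 0], "grip": 0}
    - {"dp": [-2, -60, 5.5], "turn": [0, 0, 0], "grip": 0}
    - {"dp": [-2, -72, 5.5], "turn": [0, 0, 0], "grip": 0}

```text
time_s: 14.0
position: [0.608, 0.1369, 0.1042]
tcp_rot: [[0.995, 0.1, 0.0], [0.1, -0.995, 0.0], [0.0, 0.0, -1.0]]
force: [0.2, 0.0, -2.1]
opening: 0.388
```

```bash
python3 - <<'E'
from h import *
x,y=s2w(.070,.195)
go(x,y,.104,5.7)
i,p,d=snap('scene'); cv2.imwrite('pics/s10.png',cv2.resize(p[130:330,130:430],(750,500)))
E
```

```text
t 14.0 pos [0.608  0.1369 0.1042] F [ 0.2  0.  -2.1] op 0.388 slab [0.0699 0.1358]
dp [  0.1 -59.2   0.2] turn [ 0. -0.  0.]
```

View pics/s10.png

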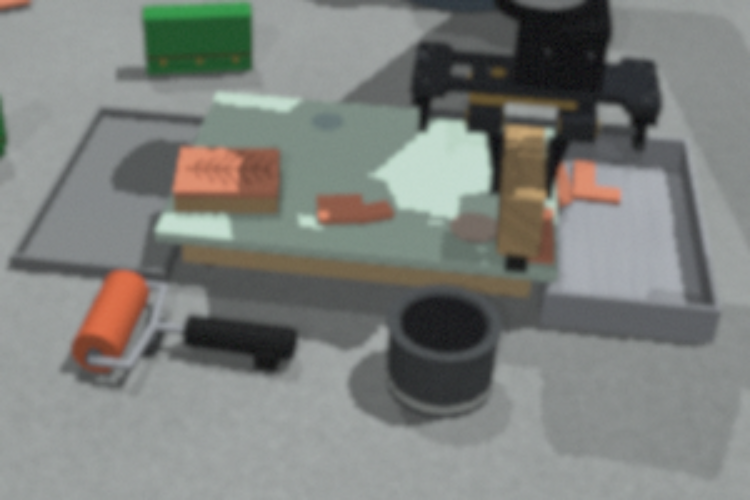

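The strip is being pushed ahead at (545,240). Finishing it over the edge.

>>> jog_arm:
  rows:
    - {"dp": [0, -12, 0], "turn": [0, 0, 0], "grip": 0}
    - {"dp": [0, -24, 0], "turn": [0, 0, 0], "grip": 0}
    - {"dp": [0, -36, 0], "turn": [0, 0, 0], "grip": 0}
    - {"dp": [0, -48, 0], "turn": [0, 0, 0], "grip": 0}
    - {"dp": [0, -60, 0], "turn": [0, 0, 0], "grip": 0}
    - {"dp": [0, -60, 0], "turn": [0, 0, 0], "grip": 0}
    - {"dp": [0, -60, -25], "turn": [0, 0, 0], "grip": 0}
    - {"dp": [0, -60, -56], "turn": [0, 0, 0], "grip": 0}
    - {"dp": [0, -60, -56], "turn": [0, 0, 0], "grip": 0}

```text
time_s: 14.95
position: [0.6056, 0.1955, 0.1644]
tcp_rot: [[0.995, 0.099, 0.01], [0.099, -0.995, 0.001], [0.01, -0.0, -1.0]]
force: [1.4, 0.0, -1.9]
opening: 0.388
```

```bash
python3 - <<'E'
from h import *
x,y=s2w(.115,.030)
go(x,y,.16,95.7)
go(x,y,.16,-84.3)
i,p,d=snap('scene'); cv2.imwrite('pics/s11.png',cv2.resize(p[130:330,130:430],(750,500)))
i,p,d=snap('wrist'); cv2.imwrite('pics/w11.png',p)
E
```

```text
t 14.95 pos [0.6056 0.1955 0.1644] F [ 1.4  0.  -1.9] op 0.388 slab [0.0734 0.1943]
dp [ 41.6 164.3   4.8] turn [  0.4  -0.5 -90. ]
t 14.95 pos [0.6056 0.1955 0.1644] F [ 1.4  0.  -1.9] op 0.388 slab [0.0734 0.1943]
dp [ 41.6 164.3   4.8] turn [-0.5 -0.4 90. ]
```

View pics/s11.png

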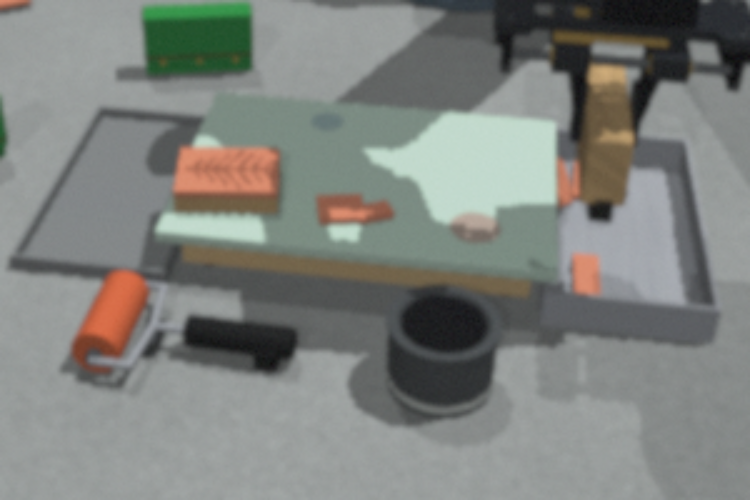

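View pics/w11.png

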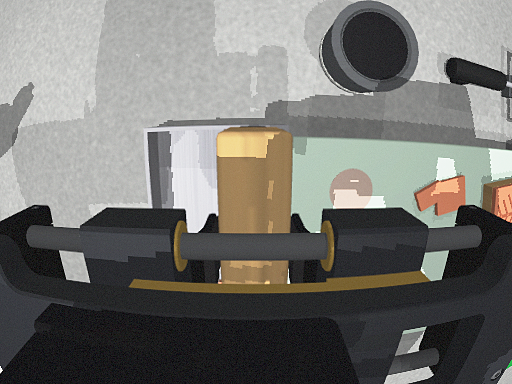

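The strip is in the tray at (586,273). The wedge is undisturbed on the slab at (350,210). It sits right beside the block, so I'll push it in -x first, with the squeegee turned 90°.

>>> jog_arm:
  rows:
    - {"dp": [4, 18, 0], "turn": [0, 0, -8], "grip": 0}
    - {"dp": [8, 36, 0], "turn": [0, 0, -16], "grip": 0}
    - {"dp": [12, 54, 0], "turn": [0, 0, -24], "grip": 0}
    - {"dp": [16, 72, 0], "turn": [0, 0, -32], "grip": 0}
    - {"dp": [20, 90, 0], "turn": [0, 0, -40], "grip": 0}
    - {"dp": [24, 108, 0], "turn": [0, 0, -48], "grip": 0}
    - {"dp": [28, 126, 0], "turn": [0, 0, -56], "grip": 0}
    - {"dp": [32, 144, 0], "turn": [0, 0, -64], "grip": 0}
    - {"dp": [36, 162, 0], "turn": [0, 0, -72], "grip": 0}
    - {"dp": [39, 174, 0], "turn": [0, 0, -80], "grip": 0}

```text
time_s: 16.05
position: [0.6572, 0.0244, 0.1576]
tcp_rot: [[0.07, 0.998, -0.004], [0.998, -0.07, 0.0], [-0.0, -0.004, -1.0]]
force: [0.6, 0.3, -2.2]
opening: 0.387
```

>>> jog_arm:
  rows:
    - {"dp": [0, 0, 0], "turn": [0, 0, -8], "grip": 0}
    - {"dp": [0, 0, 0], "turn": [0, 0, -10], "grip": 0}
    - {"dp": [0, 0, 0], "turn": [0, 0, -10], "grip": 0}
    - {"dp": [0, 0, 0], "turn": [0, 0, -10], "grip": 0}

```text
time_s: 16.45
position: [0.6572, 0.0259, 0.1584]
tcp_rot: [[-0.098, 0.995, -0.003], [0.995, 0.098, 0.0], [0.001, -0.003, -1.0]]
force: [0.5, 0.3, -3.0]
opening: 0.392
```

```bash
python3 - <<'E'
from h import *
x,y=s2w(.112,.020)
go(x,y,.104,95.7)
i,p,d=snap('side'); cv2.imwrite('pics/s12.png',cv2.resize(p[90:290,120:420],(750,500)))
i,p,d=snap('wrist'); cv2.imwrite('pics/w12.png',p)
E
```

```text
t 16.45 pos [0.6572 0.0259 0.1584] F [ 0.5  0.3 -3. ] op 0.392 slab [0.1079 0.0204]
dp [-0.5  4.3 54.4] turn [-0.2 -0.  -0.1]
```

View pics/s12.png

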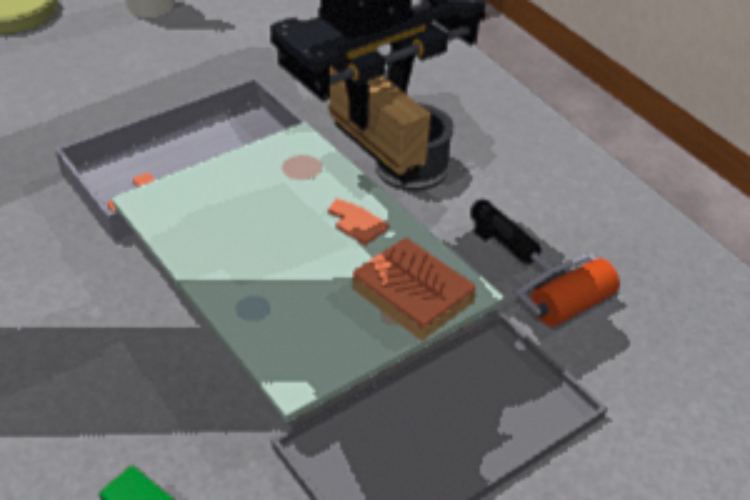

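View pics/w12.png

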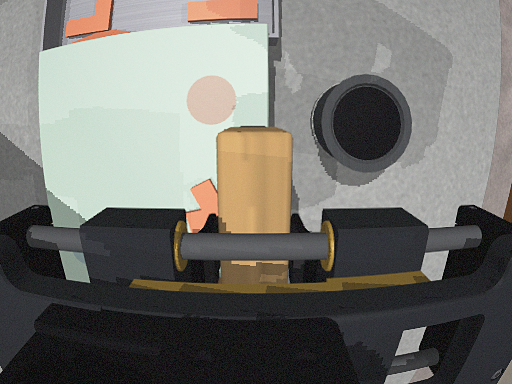

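The side view shows the wedge at (358,220) beside the block (415,285), with the squeegee aligned above the slab's far edge. The wrist view shows the strip and corner in the tray at top. Lowering on the far side.

>>> jog_arm:
  rows:
    - {"dp": [0, 5, 5], "turn": [0, 0, 0], "grip": 0}
    - {"dp": [0, 5, 25], "turn": [0, 0, 0], "grip": 0}
    - {"dp": [0, 5, 42], "turn": [0, 0, 0], "grip": 0}
    - {"dp": [0, 5, 51], "turn": [0, 0, 0], "grip": 0}
    - {"dp": [0, 5, 53], "turn": [0, 0, 0], "grip": 0}
    - {"dp": [0, 5, 53], "turn": [0, 0, 0], "grip": 0}
    - {"dp": [0, 5, 53], "turn": [0, 0, 0], "grip": 0}

```text
time_s: 17.25
position: [0.664, 0.0263, 0.1079]
tcp_rot: [[-0.099, 0.995, 0.002], [0.995, 0.099, -0.0], [-0.0, 0.002, -1.0]]
force: [1.0, 0.0, -2.5]
opening: 0.388
```

```bash
python3 - <<'E'
from h import *
x,y=s2w(-.012,.020)
go(x,y,.104,95.7)
E
```

```text
t 17.25 pos [0.664  0.0263 0.1079] F [ 1.   0.  -2.5] op 0.388 slab [0.1147 0.0202]
dp [  -0.2 -126.7    3.7] turn [ 0.1  0.  -0. ]
```

>>> jog_arm:
  rows:
    - {"dp": [0, -3, 3.5], "turn": [0, 0, 0], "grip": 0}
    - {"dp": [0, -15, 3.5], "turn": [0, 0, 0], "grip": 0}
    - {"dp": [0, -28, 3.5], "turn": [0, 0, 0], "grip": 0}
    - {"dp": [0, -42, 3.5], "turn": [0, 0, 0], "grip": 0}
    - {"dp": [0, -56, 3.5], "turn": [0, 0, 0], "grip": 0}
    - {"dp": [0, -70, 3.5], "turn": [0, 0, 0], "grip": 0}
    - {"dp": [0, -84, 3.5], "turn": [0, 0, 0], "grip": 0}
    - {"dp": [0, -98, 3.5], "turn": [0, 0, 0], "grip": 0}
    - {"dp": [0, -114, 3.5], "turn": [0, 0, 0], "grip": 0}
    - {"dp": [0, -127, 3.5], "turn": [0, 0, 0], "grip": 0}

```text
time_s: 18.25
position: [0.5362, 0.0137, 0.1042]
tcp_rot: [[-0.099, 0.995, 0.001], [0.995, 0.099, -0.0], [-0.0, 0.001, -1.0]]
force: [0.3, 0.8, -2.8]
opening: 0.389
```

>>> jog_arm:
  rows:
    - {"dp": [0, 0, 0], "turn": [0, 0, 0], "grip": 0}
    - {"dp": [0, 5, -20], "turn": [0, 0, 0], "grip": 0}
    - {"dp": [0, 25, -55], "turn": [0, 0, 0], "grip": 0}
    - {"dp": [0, 60, -58], "turn": [0, 0, 0], "grip": 0}
    - {"dp": [0, 60, -58], "turn": [0, 0, 0], "grip": 0}

```text
time_s: 18.75
position: [0.6046, 0.0191, 0.1649]
tcp_rot: [[-0.099, 0.995, 0.015], [0.995, 0.099, -0.002], [-0.003, 0.015, -1.0]]
force: [0.4, -0.1, -2.7]
opening: 0.386
```

```bash
python3 - <<'E'
from h import *
x,y=s2w(-.060,-.06)
go(x,y,.16,5.7)
i,p,d=snap('side'); cv2.imwrite('pics/s13.png',cv2.resize(p[90:290,120:420],(750,500)))
o=ortho(i,p,False,.056).astype(int)
m=((o[...,2]-o[...,1]>45)).astype(np.uint8); m[:, 560:]=0; m[:230]=0
c,_=cv2.findContours(m,0,2)
for k in c:
    if cv2.contourArea(k)>300:
        q=k[:,0,:]; W=np.array([w2s((.9-b/1000,.35-a/1000)) for a,b in q]); print(cv2.contourArea(k),'u',W[:,0].min(),W[:,0].max(),'v',W[:,1].min(),W[:,1].max())
E
```

```text
t 18.75 pos [0.6046 0.0191 0.1649] F [ 0.4 -0.1 -2.7] op 0.386 slab [0.0548 0.019 ]
dp [ -79.  -114.9    3.5] turn [ 0.8 -0.5 90. ]
1948.5 u -0.06585039928720209 -0.027935251733882182 v -0.03673658706191537 0.03132632876694743
6525.0 u 0.01694900095421603 0.10153987283606927 v -0.1588118821926669 -0.058204517586740084
```

View pics/s13.png

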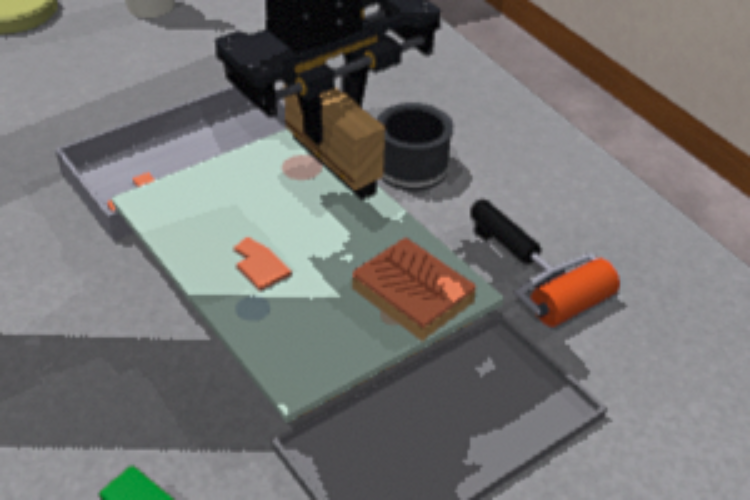

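The wedge now lies in the free lane at (263,262), u -0.066 to -0.028 and v -0.037 to 0.031. The block is unmoved at (415,285). Turning back and going behind the wedge.

>>> jog_arm:
  rows:
    - {"dp": [-9, -13, 0], "turn": [0, 0, 8], "grip": 0}
    - {"dp": [-18, -26, 0], "turn": [0, 0, 16], "grip": 0}
    - {"dp": [-27, -39, 0], "turn": [0, 0, 24], "grip": 0}
    - {"dp": [-36, -52, 0], "turn": [0, 0, 32], "grip": 0}
    - {"dp": [-45, -65, 0], "turn": [0, 0, 40], "grip": 0}
    - {"dp": [-54, -78, 0], "turn": [0, 0, 48], "grip": 0}
    - {"dp": [-63, -91, 0], "turn": [0, 0, 56], "grip": 0}
    - {"dp": [-72, -104, 0], "turn": [0, 0, 64], "grip": 0}
    - {"dp": [-84, -117, 0], "turn": [0, 0, 72], "grip": 0}
    - {"dp": [-84, -117, 0], "turn": [0, 0, 80], "grip": 0}

```text
time_s: 19.8
position: [0.486, -0.0761, 0.1612]
tcp_rot: [[0.965, 0.263, -0.003], [0.263, -0.965, 0.001], [-0.003, -0.001, -1.0]]
force: [0.3, 0.1, -2.9]
opening: 0.394
```

>>> jog_arm:
  rows:
    - {"dp": [0, 0, 0], "turn": [0, 0, 8], "grip": 0}
    - {"dp": [0, 0, 0], "turn": [0, 0, 10], "grip": 0}
    - {"dp": [0, 0, 0], "turn": [0, 0, 10], "grip": 0}
    - {"dp": [0, 0, 0], "turn": [0, 0, 10], "grip": 0}

```text
time_s: 20.2
position: [0.488, -0.0753, 0.1614]
tcp_rot: [[0.995, 0.1, -0.001], [0.1, -0.995, 0.0], [-0.001, -0.0, -1.0]]
force: [-0.5, -0.1, -2.8]
opening: 0.388
```

```bash
python3 - <<'E'
from h import *
x,y=s2w(-.062,-.065)
go(x,y,.104,5.7)
i,p,d=snap('wrist'); cv2.imwrite('pics/w14.png',p)
E
```

```text
t 20.2 pos [ 0.488  -0.0753  0.1614] F [-0.5 -0.1 -2.8] op 0.388 slab [-0.0705 -0.0634]
dp [ 8.6  1.6 57.4] turn [-0.   0.   0.1]
```

View pics/w14.png

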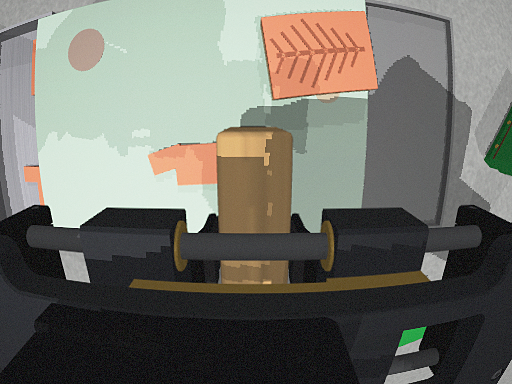

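The wrist view shows the wedge at (185,165), ahead of the squeegee, and the block clear at (320,55). Lowering.

>>> jog_arm:
  rows:
    - {"dp": [5, 4, 5], "turn": [0, 0, 0], "grip": 0}
    - {"dp": [5, 4, 25], "turn": [0, 0, 0], "grip": 0}
    - {"dp": [5, 4, 44], "turn": [0, 0, 0], "grip": 0}
    - {"dp": [5, 4, 54], "turn": [0, 0, 0], "grip": 0}
    - {"dp": [5, 4, 56], "turn": [0, 0, 0], "grip": 0}
    - {"dp": [5, 4, 56], "turn": [0, 0, 0], "grip": 0}
    - {"dp": [5, 4, 56], "turn": [0, 0, 0], "grip": 0}

```text
time_s: 20.95
position: [0.4945, -0.0792, 0.1061]
tcp_rot: [[0.995, 0.099, 0.001], [0.099, -0.995, -0.001], [0.001, 0.001, -1.0]]
force: [-0.3, 0.7, -2.2]
opening: 0.385
```

```bash
python3 - <<'E'
from h import *
x,y=s2w(-.062,.195)
go(x,y,.104,5.7)
E
```

```text
t 20.95 pos [ 0.4945 -0.0792  0.1061] F [-0.3  0.7 -2.2] op 0.385 slab [-0.0645 -0.0679]
dp [   2.5 -262.9    1.9] turn [ 0.  -0.1  0. ]
```

>>> jog_arm:
  rows:
    - {"dp": [1, -4, 2], "turn": [0, 0, 0], "grip": 0}
    - {"dp": [1, -13, 2], "turn": [0, 0, 0], "grip": 0}
    - {"dp": [1, -24, 2], "turn": [0, 0, 0], "grip": 0}
    - {"dp": [1, -37, 2], "turn": [0, 0, 0], "grip": 0}
    - {"dp": [1, -50, 2], "turn": [0, 0, 0], "grip": 0}
    - {"dp": [1, -63, 2], "turn": [0, 0, 0], "grip": 0}
    - {"dp": [1, -76, 2], "turn": [0, 0, 0], "grip": 0}
    - {"dp": [1, -89, 2], "turn": [0, 0, 0], "grip": 0}
    - {"dp": [1, -102, 2], "turn": [0, 0, 0], "grip": 0}
    - {"dp": [1, -115, 2], "turn": [0, 0, 0], "grip": 0}

```text
time_s: 21.95
position: [0.4833, 0.0367, 0.1036]
tcp_rot: [[0.995, 0.099, 0.0], [0.099, -0.995, 0.0], [0.0, 0.0, -1.0]]
force: [-1.5, -1.0, -2.3]
opening: 0.387
```

>>> jog_arm:
  rows:
    - {"dp": [0, -13, 0], "turn": [0, 0, 0], "grip": 0}
    - {"dp": [0, -26, 0], "turn": [0, 0, 0], "grip": 0}
    - {"dp": [0, -39, 0], "turn": [0, 0, 0], "grip": 0}
    - {"dp": [0, -52, 0], "turn": [0, 0, 0], "grip": 0}
    - {"dp": [0, -65, 0], "turn": [0, 0, 0], "grip": 0}
    - {"dp": [0, -78, 0], "turn": [0, 0, 0], "grip": 0}
    - {"dp": [0, -91, 0], "turn": [0, 0, 0], "grip": 0}
    - {"dp": [0, -104, 0], "turn": [0, 0, 0], "grip": 0}
    - {"dp": [0, -117, 0], "turn": [0, 0, 0], "grip": 0}
    - {"dp": [0, -130, 0], "turn": [0, 0, 0], "grip": 0}

```text
time_s: 22.95
position: [0.4704, 0.166, 0.1035]
tcp_rot: [[0.995, 0.099, -0.0], [0.099, -0.995, 0.0], [-0.0, -0.0, -1.0]]
force: [0.3, 0.8, -2.6]
opening: 0.388
```

>>> jog_arm:
  rows:
    - {"dp": [0, -13, 0], "turn": [0, 0, 0], "grip": 0}
    - {"dp": [0, -17, 0], "turn": [0, 0, 0], "grip": 0}
    - {"dp": [0, -17, -20], "turn": [0, 0, 0], "grip": 0}
    - {"dp": [0, -17, -56], "turn": [0, 0, 0], "grip": 0}
    - {"dp": [0, -17, -56], "turn": [0, 0, 0], "grip": 0}

```text
time_s: 23.45
position: [0.4718, 0.1825, 0.163]
tcp_rot: [[0.995, 0.1, 0.009], [0.1, -0.995, 0.001], [0.009, -0.0, -1.0]]
force: [0.6, 0.4, -3.1]
opening: 0.388
```

```bash
python3 - <<'E'
from h import *
go(.5883,-.2277,.16,19.7)
for n in ('side','scene'):
    i,p,d=snap(n); cv2.imwrite(f'pics/{n}15.png',p)
a=cv2.imread('pics/side15.png')[90:290,120:390];b=cv2.imread('pics/scene15.png')[130:330,130:430]
cv2.imwrite('pics/c15.png',np.hstack([cv2.resize(a,(400,300)),cv2.resize(b,(400,300))]))
E
```

```text
t 23.45 pos [0.4718 0.1825 0.163 ] F [ 0.6  0.4 -3.1] op 0.388 slab [-0.061   0.1947]
dp [ 75.  419.7   3.6] turn [  0.   -0.5 -14. ]
```

View pics/c15.png

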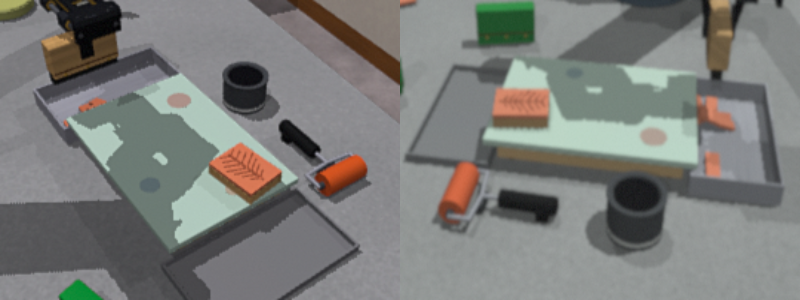

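The slab now holds only the block. The waste tray shows pieces at (715,112) and (712,165). Heading back, with a wrist look at the tray on the way.

>>> jog_arm:
  rows:
    - {"dp": [-4, 30, 0], "turn": [0, 0, 0], "grip": 0}
    - {"dp": [-8, 60, 0], "turn": [0, 0, 0], "grip": 0}
    - {"dp": [-12, 90, 0], "turn": [0, 0, 0], "grip": 0}
    - {"dp": [-16, 115, 0], "turn": [0, 0, 0], "grip": 0}
    - {"dp": [-16, 125, 0], "turn": [0, 0, 0], "grip": 0}
    - {"dp": [-16, 125, 0], "turn": [0, 0, 0], "grip": 0}

```text
time_s: 24.15
position: [0.4649, 0.0549, 0.1586]
tcp_rot: [[0.995, 0.096, -0.002], [0.096, -0.995, 0.0], [-0.002, -0.001, -1.0]]
force: [-0.1, 1.2, -2.4]
opening: 0.389
```

```bash
python3 - <<'E'
from h import *
go(.5883,-.2277,.16,19.7)
i,p,d=snap('wrist'); cv2.imwrite('pics/w16.png',p)
P=cloud(i,d,True).reshape(-1,3);b=p.reshape(-1,3).astype(int)
S=np.array([w2s(q) for q in P]); m=(b[:,2]-b[:,1]>45)&(S[:,1]>.12)&(S[:,1]<.32)&(abs(S[:,0])<.14)&np.isfinite(P[:,2])
print(m.sum(),'z',P[m,2].min(),P[m,2].max(),'u',S[m,0].min(),S[m,0].max(),'v',S[m,1].min(),S[m,1].max())
E
```

```text
t 24.15 pos [0.4649 0.0549 0.1586] F [-0.1  1.2 -2.4] op 0.389 slab [-0.0806  0.0684]
dp [ 95.5 293.1  -1.7] turn [ -0.    0.1 -14.2]
3428 z 0.002512549588748303 0.04909342919936288 u -0.110336583797096 0.11177257885562139 v 0.17081453196315508 0.24362512922785515
```

View pics/w16.png

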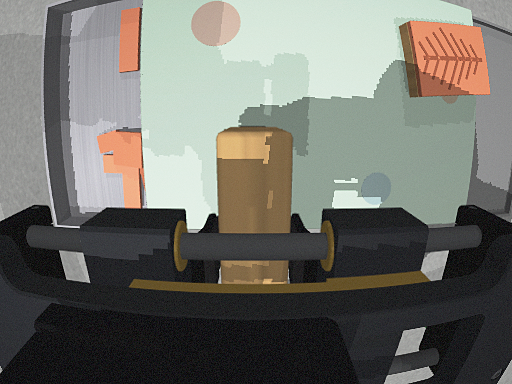

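The wrist view shows the strip at (130,40) and the pile of the other three at (122,165) in the tray, by the slab edge. Checking the heights in the pile.

```bash
python3 - <<'E'
from h import *
i,p,d=snap('wrist'); P=cloud(i,d,True); S=np.dstack([(P[...,:2]-C)@np.array([np.cos(np.radians(YAW)),np.sin(np.radians(YAW))]),(P[...,:2]-C)@np.array([-np.sin(np.radians(YAW)),np.cos(np.radians(YAW))])])
for r in (20,50,135,145,155,165,180,195,205):
    print(r,[(c,round(float(P[r,c,2])*1000),round(float(S[r,c,1])*1000)) for c in range(100,150,4)])
cv2.imwrite('pics/w17.png',cv2.resize(p[0:215,80:200],None,fx=4,fy=2.7,interpolation=cv2.INTER_CUBIC))
i,p,d=snap('scene'); cv2.imwrite('pics/s17.png',cv2.resize(p[170:260,330:420],(720,600),interpolation=cv2.INTER_CUBIC))
E
```

```text
Traceback (most recent call last):
ValueError: cannot convert float NaN to integer
```

```bash
python3 - <<'E'
from h import *
i,p,d=snap('wrist'); P=cloud(i,d,True); S=np.dstack([(P[...,:2]-C)@np.array([np.cos(np.radians(YAW)),np.sin(np.radians(YAW))]),(P[...,:2]-C)@np.array([-np.sin(np.radians(YAW)),np.cos(np.radians(YAW))])])
f=lambda x:int(np.nan_to_num(x*1000))
for r in (20,50,135,145,155,165,180,195,205):
    print(r,[(c,f(P[r,c,2]),f(S[r,c,1])) for c in range(100,150,4)])
cv2.imwrite('pics/w17.png',cv2.resize(p[0:215,80:200],None,fx=4,fy=2.7,interpolation=cv2.INTER_CUBIC))
i,p,d=snap('scene'); cv2.imwrite('pics/s17.png',cv2.resize(p[170:260,330:420],(720,600),interpolation=cv2.INTER_CUBIC))
E
```

```text
20 [(100, 5, 241), (104, 3, 237), (108, 4, 231), (112, 3, 227), (116, 3, 222), (120, 3, 216), (124, 9, 209), (128, 10, 203), (132, 10, 198), (136, 9, 194), (140, 9, 189), (144, 49, 169), (148, 49, 165)]
50 [(100, 4, 240), (104, 2, 236), (108, 2, 231), (112, 3, 225), (116, 4, 219), (120, 2, 215), (124, 8, 207), (128, 9, 202), (132, 9, 197), (136, 9, 192), (140, 6, 189), (144, 48, 168), (148, 49, 164)]
135 [(100, 10, 238), (104, 11, 232), (108, 14, 225), (112, 16, 219), (116, 18, 213), (120, 20, 208), (124, 22, 202), (128, 22, 197), (132, 24, 192), (136, 26, 187), (140, 27, 182), (144, 49, 169), (148, 49, 165)]
145 [(100, 8, 240), (104, 11, 233), (108, 13, 227), (112, 15, 221), (116, 17, 215), (120, 18, 209), (124, 20, 204), (128, 22, 198), (132, 24, 192), (136, 25, 188), (140, 28, 182), (144, 49, 170), (148, 47, 166)]
155 [(100, 2, 244), (104, 9, 235), (108, 9, 230), (112, 8, 225), (116, 16, 216), (120, 17, 210), (124, 20, 204), (128, 22, 199), (132, 23, 194), (136, 25, 188), (140, 27, 183), (144, 24, 180), (148, 47, 167)]
165 [(100, 4, 244), (104, 10, 235), (108, 9, 231), (112, 9, 226), (116, 9, 221), (120, 9, 215), (124, 9, 210), (128, 20, 201), (132, 22, 195), (136, 22, 190), (140, 25, 184), (144, 24, 180), (148, 50, 166)]
180 [(100, 3, 247), (104, 3, 241), (108, 3, 236), (112, 3, 231), (116, 3, 225), (120, 3, 220), (124, 8, 212), (128, 10, 207), (132, 10, 201), (136, 9, 197), (140, 8, 193), (144, 14, 186), (148, 49, 168)]
195 [(100, 1, 250), (104, 3, 244), (108, 4, 238), (112, 3, 233), (116, 4, 227), (120, 3, 222), (124, 2, 217), (128, 9, 209), (132, 8, 204), (136, 9, 199), (140, 8, 195), (144, 3, 192), (148, 49, 169)]
205 [(100, 2, 252), (104, 3, 246), (108, 4, 239), (112, 2, 235), (116, 2, 229), (120, 3, 224), (124, 3, 218), (128, 9, 210), (132, 10, 205), (136, 8, 201), (140, 9, 195), (144, 3, 193), (148, 3, 188)]
```

View pics/w17.png

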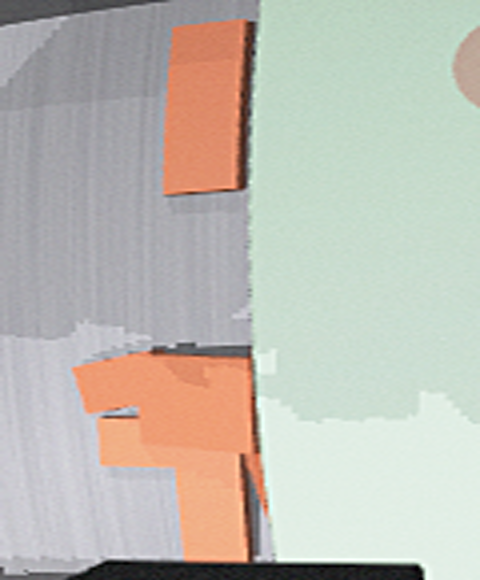

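View pics/s17.png

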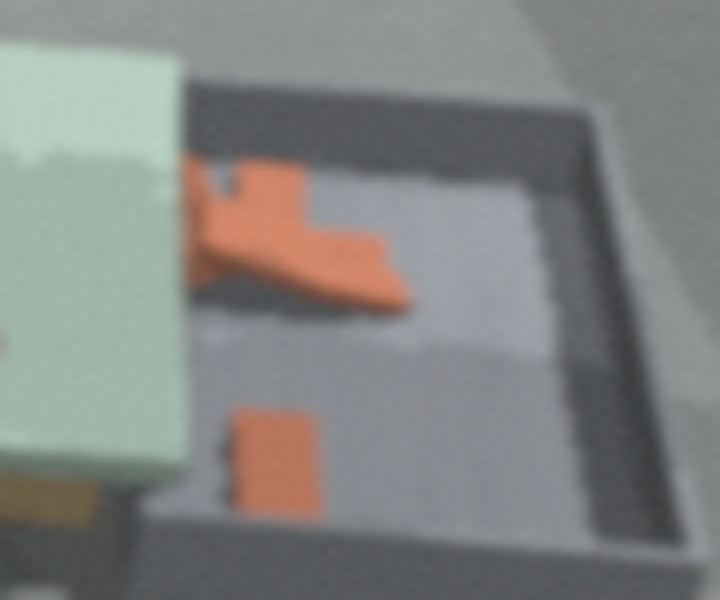

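All four are inside the waste tray: the strip and corner lie flat, the wedge leans with its top at about 28 mm, and the bow is beneath it. Everything is below the rim. Returning the squeegee to its tray.

>>> jog_arm:
  rows:
    - {"dp": [13, 40, -5], "turn": [0, 0, -2], "grip": 0}
    - {"dp": [26, 80, -5], "turn": [0, 0, -4], "grip": 0}
    - {"dp": [39, 120, -5], "turn": [0, 0, -6], "grip": 0}
    - {"dp": [52, 160, -5], "turn": [0, 0, -8], "grip": 0}
    - {"dp": [65, 200, -5], "turn": [0, 0, -10], "grip": 0}
    - {"dp": [78, 240, -5], "turn": [0, 0, -12], "grip": 0}
    - {"dp": [91, 280, -5], "turn": [0, 0, -14], "grip": 0}
    - {"dp": [96, 293, -5], "turn": [0, 0, -14.2], "grip": 0}
    - {"dp": [96, 293, -5], "turn": [0, 0, -14.2], "grip": 0}
    - {"dp": [96, 293, -5], "turn": [0, 0, -14.2], "grip": 0}

```text
time_s: 25.35
position: [0.5889, -0.2239, 0.1638]
tcp_rot: [[0.94, 0.341, -0.003], [0.341, -0.94, 0.002], [-0.002, -0.003, -1.0]]
force: [-0.2, 1.6, -3.8]
opening: 0.389
```

```bash
python3 - <<'E'
from h import *
go(.5883,-.2285,.0562,19.7)
i,p,d=snap('wrist'); cv2.imwrite('pics/w18.png',p)
E
```

```text
t 25.35 pos [ 0.5889 -0.2239  0.1638] F [-0.2  1.6 -3.8] op 0.389 slab [ 0.0151 -0.2213]
dp [ -1.9   4.4 107.6] turn [-0.2  0.1  0.2]
```

View pics/w18.png

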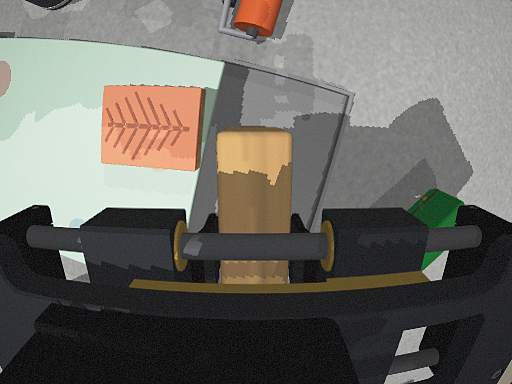

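The squeegee hangs over the tool tray, end at (255,135). Descending in two stages.

>>> jog_arm:
  rows:
    - {"dp": [-2, 5, 20], "turn": [0, 0, 0], "grip": 0}
    - {"dp": [-2, 5, 45], "turn": [0, 0, 0], "grip": 0}
    - {"dp": [-2, 5, 70], "turn": [0, 0, 0], "grip": 0}
    - {"dp": [-2, 5, 88], "turn": [0, 0, 0], "grip": 0}
    - {"dp": [-2, 5, 96], "turn": [0, 0, 0], "grip": 0}
    - {"dp": [-2, 5, 98], "turn": [0, 0, 0], "grip": 0}
    - {"dp": [-2, 5, 98], "turn": [0, 0, 0], "grip": 0}
    - {"dp": [-2, 5, 98], "turn": [0, 0, 0], "grip": 0}

```text
time_s: 26.2
position: [0.5905, -0.2316, 0.0678]
tcp_rot: [[0.94, 0.341, 0.002], [0.341, -0.94, -0.001], [0.001, 0.002, -1.0]]
force: [-0.2, 0.5, -1.6]
opening: 0.389
```

```bash
python3 - <<'E'
from h import *
go(.5883,-.2285,.0562,19.7)
E
```

```text
t 26.2 pos [ 0.5905 -0.2316  0.0678] F [-0.2  0.5 -1.6] op 0.389 slab [ 0.016  -0.2291]
dp [-1.1 -3.7 11.6] turn [ 0.1 -0.1  0.2]
```

>>> jog_arm:
  rows:
    - {"dp": [-1, -1, 4], "turn": [0, 0, 0], "grip": 0}
    - {"dp": [-1, -1, 7], "turn": [0, 0, 0], "grip": 0}
    - {"dp": [-1, -1, 9], "turn": [0, 0, 0], "grip": 0}
    - {"dp": [-1, -1, 10], "turn": [0, 0, 0], "grip": 0}
    - {"dp": [-1, -1, 11], "turn": [0, 0, 0], "grip": 0}
    - {"dp": [-1, -1, 11], "turn": [0, 0, 0], "grip": 0}
    - {"dp": [-1, -1, 11], "turn": [0, 0, 0], "grip": 0}

```text
time_s: 26.9
position: [0.5884, -0.2309, 0.0562]
tcp_rot: [[0.94, 0.34, -0.0], [0.34, -0.94, -0.0], [-0.0, 0.0, -1.0]]
force: [-3.5, 0.5, 4.2]
opening: 0.39
```

The blade is on the floor: force went from about -2 to +4 N, at the same height as when it was grasped. Releasing.

>>> jog_arm:
  rows:
    - {"dp": [0, 0, 0], "turn": [0, 0, 0], "grip": 0.45}
    - {"dp": [0, 0, 0], "turn": [0, 0, 0], "grip": 0.6}
    - {"dp": [0, 0, 0], "turn": [0, 0, 0], "grip": 0.7}
    - {"dp": [0, 0, 0], "turn": [0, 0, 0], "grip": 0.7}
    - {"dp": [0, 0, 0], "turn": [0, 0, 0], "grip": 0.7}

```text
time_s: 27.4
position: [0.5886, -0.231, 0.0554]
tcp_rot: [[0.94, 0.34, 0.0], [0.34, -0.94, -0.0], [0.0, 0.0, -1.0]]
force: [0.1, 0.2, -0.2]
opening: 0.671
```

>>> jog_arm:
  rows:
    - {"dp": [0, 0, -15], "turn": [0, 0, 0], "grip": 0.7}
    - {"dp": [0, 0, -40], "turn": [0, 0, 0], "grip": 0.7}
    - {"dp": [0, 0, -80], "turn": [0, 0, 0], "grip": 0.7}
    - {"dp": [0, 0, -120], "turn": [0, 0, 0], "grip": 0.7}
    - {"dp": [0, 0, -160], "turn": [0, 0, 0], "grip": 0.7}
    - {"dp": [0, 0, -180], "turn": [0, 0, 0], "grip": 0.7}
    - {"dp": [0, 0, -180], "turn": [0, 0, 0], "grip": 0.7}
    - {"dp": [0, 0, -180], "turn": [0, 0, 0], "grip": 0.7}

```text
time_s: 28.2
position: [0.5882, -0.2308, 0.2361]
tcp_rot: [[0.94, 0.34, 0.001], [0.34, -0.94, -0.0], [0.0, 0.001, -1.0]]
force: [-0.6, 0.4, -0.5]
opening: 0.703
```

```bash
python3 - <<'E'
from h import *
go(.5883,-.2285,.2,19.7)
for n in ('side','scene'):
    i,p,d=snap(n); cv2.imwrite(f'pics/{n}20.png',p)
    Q=cloud(i,d,False).reshape(-1,3)
    m=(Q[:,2]>.074)&(Q[:,2]<.09)&(Q[:,0]>.45)&(Q[:,0]<.75)&(Q[:,1]>-.32)&(Q[:,1]<-.166)
    print(n,m.sum(),cv2.minAreaRect(Q[m][:,:2].astype(np.float32)),Q[m,2].mean())
    m=(Q[:,2]>.069)&(Q[:,2]<.078)&(Q[:,0]>.5)&(Q[:,0]<.75)&(Q[:,1]>-.166)&(Q[:,1]<0)
    print(' block',cv2.minAreaRect(Q[m][:,:2].astype(np.float32)))
a=cv2.imread('pics/side20.png')[90:320,120:430];b=cv2.imread('pics/scene20.png')[130:330,130:430]
cv2.imwrite('pics/c20.png',np.hstack([cv2.resize(a,(400,300)),cv2.resize(b,(400,300))]))
E
```

```text
t 28.2 pos [ 0.5882 -0.2308  0.2361] F [-0.6  0.4 -0.5] op 0.703 slab [ 0.0138 -0.2281]
dp [ 0.8 -2.1 36.1] turn [ 0.  -0.   0.2]
side 754 ((0.5876578092575073, -0.23061466217041016), (0.12071646749973297, 0.033990323543548584), 19.783893585205078) 0.07716016365394371
 block ((0.6140037178993225, -0.11804947257041931), (0.07260709255933762, 0.09023912250995636), 14.976578712463379)
scene 441 ((0.5820358991622925, -0.21236976981163025), (0.12173706293106079, 0.07296527177095413), 20.008502960205078) 0.07910914865773404
 block ((0.6145035028457642, -0.11918409168720245), (0.07426740229129791, 0.09007024019956589), 13.75169563293457)
```

View pics/c20.png

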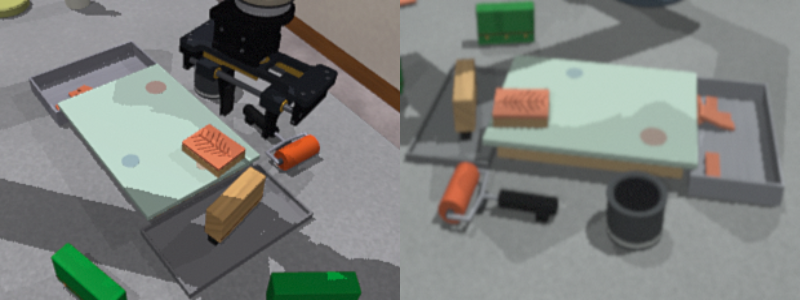

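The squeegee stands upright in the tool tray, at (235,205) left and (463,100) right. The slab holds only the block, whose pose is unchanged, and the pieces are in the waste tray. The gripper is clear, so I'm handing in.

```bash
python3 -c "
from rig import bot
print(bot.hand_in())"
```

```text
the job is handed in; nothing more can be done
None
```

All four offcuts are in the waste tray, and the squeegee is standing upright on its blade in the tool tray, released. I handed the job in at about 28 s of the 72 s allowed.

**Sweeping:** I swept the corner piece, the bow and the strip straight over the edge. The wedge lay too close to the block to get behind, so I pushed it sideways first and then swept it off. The gripper's fingertips stayed about 40 mm above the slab throughout, so they never came near the offcuts.

**Last checks:**
- **Slab:** only the block is left on it. Its measured pose is unchanged to about 1 mm, and the tin and brayer look unmoved in the pictures.
- **Waste tray:** the strip and the corner piece lie flat. The wedge leans on the others, with its top at about 28 mm, below the 36 mm rim. The bow is mostly hidden under the wedge, so I could see only part of it.
- **Squeegee:** the side camera puts it about 3 mm from its starting place, at the same angle and with its top at the same height.
- **Disagreement:** the final scene-camera fits of the squeegee's centre and the block's angle differed from the side camera's. The squeegee fit came out 73 mm wide, so I think it caught part of the block. I relied on the side camera for both.

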